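# Pack the last two jars, then peel a lid off its clinging twin and hold it over the box

### The arm

A 6-joint arm with a two-finger parallel gripper is mounted at the origin on the work surface; the furniture and walls round the work are solid. World frame = base frame: x ahead of the robot, y to its left, z up, the work surface at z = 0. Lengths are in mm, angles in rad, forces in N, time in s.
With the tool pointing down it reaches from about 350 to 875 mm from the base axis. Payload 4.2 kg.
Tool frame: the origin (TCP) lies midway between the tips of the shut fingers; the grasp point (between the pads) lies 19 mm behind it; z points along the fingers, y is the line along which they close (so a half turn about z gives the same grasp; the last joint's range is limited). The gripper opens to 85 mm and grips with 20 to 120 N. Pads are 22 mm wide; open, the fingers measure 114 mm over their backs; the gripper's body (76 mm by 85 mm) begins 54 mm behind the grasp point. The pads swing forward as they close: fully open they stand 13 mm farther back than shut.
Start: joints at [1.369, 0.385, 0.008, 0, -1.194, -0.259], TCP at [277.882, 559.804, 206.812] pointing down, gripper open.
Joint ranges: [-3.14, 3.14], [-1.21, 2.06], [-1.07, 1.41], [-3.16, 2.05], [-2.99, -0.16], [-3.1, 3.1]. Speed limits (rad/s): [2.79, 2.79, 3.14, 3.14, 3.14, 3.14].

### API

Orientations are given as a unit quaternion [x, y, z, w].
In Python, from bench import arm gives the robot as it stands.
- The arm moves only by the tool send_rows, never from a script. Its argument "targets" is a list of rows, each an object of numbers: "gripper": the gripper command: -1 is fully open, 1 is shut, values between are in proportion; "x", "y", "z": the shift along the tool's x, y, z in cm; "ax", "ay", "az": the turn, a rotation vector about the tool's x, y, z in degrees. A call has 1 to 5 rows; each row shifts and turns the commanded pose from where the row before left it, along the tool's axes as they then stand; what a row does not reach is not made up. A row lasts 1/12 s, in which the tool goes at most 41.7 mm and 7.16 degrees, less where a joint would pass 70% of its speed; a pose out of reach is approached as far as the arm can. A call is refused whole if a number of a shift passes 4.17 or a number of a turn 7.16, either way. A call with a gripper value outside its range is refused whole. The fingers move at their own pace and stop on an object; the grip force is fixed at half the most. Time passes only in rows, so rows that do not move let the fingers close. It gives the time, the measured TCP pose, the force, the opening and the grip force at its end, in the units of the state.
- arm.read_state(): the state, without advancing time (a new reading comes with each control period).
- arm.get_image(name): name is "scene" or "top" or "wrist"; returns (picture, depth): 480x640x3 uint8, red, green, blue; 480x640 float32, mm along the optical axis (not along the pixel's ray), 0 where there is no reading.
- arm.camera_model(name): a dict with "fx", "fy", "cx", "cy" (pixels), "cam_to_world" (4x4, takes a point from camera to world coordinates). Camera axes: x right, y down, z forward; pixel columns grow to the right and rows downward; lengths in mm; the calibration is good to about 2 mm. The wrist camera is an equidistant fisheye: a pixel r from the principal point sees the ray r / f radians off the axis. A picture is of the moment at which its call begins: read the wrist's pose just before it. camera_model takes no time and is no camera call; for the wrist camera it gives the pose at the moment of the call.
- arm.job_done(): hands the job in; it is judged then, once.
Trained networks look in the newest picture that a camera, given by its name, has taken for a name from the list of things; names that differ only in an ending like _2 or _b are one class to them, and where a whole thing is asked for, a point or a joint stands for the part that bears it (a point fixed in the world has none). Each returns a list of dicts, best first, with "score" (0 to 1); they miss things now and then, are a little off and sometimes report something else, mostly with a low value. They report only what shows in the picture. A call takes as long as a camera call. They do not tell look-alikes from the thing itself.
- arm.boxes_of(camera, thing): "rect" ([left, top, width, height] in pixels, round what is visible of it).
The state is a dict: "clock": time; "joints": joint angles; "joint_vel": joint speeds; "joint_efforts": joint torques, N m; "position": TCP position; "ee_rot": TCP orientation; "contact_force": force on the tool from outside, world axes, zero at the start; "wrist_torque": the same for the moment, N m; "gripper_width": finger opening in mm; "grasp_force": force on a finger pad.
Only numpy, scipy, OpenCV 4.12 (cv2) and the standard library are available. Lean on these libraries where they do the work, as an engineer would, in place of code of your own. Each camera call takes 0.05 s, during which the arm holds its last target. There are 200 camera calls.

### The job

Finish packing the open storage box: stand the two loose screw-top jars upright on its floor in the row beside the jar that is already there, with everything in the box still standing on its floor. Its lid is stuck on top of the packed box's own lid: take it by the upturned finger tab and peel it off, tipping the tab corner up a few centimetres while the opposite corner still rests on the lid below, then lifting it clear, so that the packed box and the lid underneath stay put. Finish holding that lid in the gripper, level, square and centred over the open box, about 5 to 10 cm above its rim and touching nothing, so that I can press it on.

Things in the scene. Friction and masses are not known exactly. Their poses are not given: they have to be found in the camera images.
- open_case: Open box being packed, dark grey plastic, loose, 0.45 kg empty, at the robot's right. Origin: centre of its underside; x from the tin row to the jar row (away from the robot), y along the rows, z up. Floor 4 mm thick, 151 (x) by 182 mm (y) inside; walls lean out 9 mm to the rim, 54 mm above the underside, 187 x 218 mm outside, lip 9 mm wide. Tins end 10 mm below the rim
- jar_row (a point): Middle of the open box's jar row, on the floor: x = +45, y = 0, z = +4 mm of the box; axes as the box's. The row lies along y and takes three jars side by side: centres about 59 mm apart, at y = -58, +1 and +60 mm (17 mm of play in all). The place at +60 is taken, the other two are free. Jars standing here rise 20 mm above the rim
- jar_1: round screw-top jar, 55 mm across, 70 mm tall (glass to 52 mm, then the 55 mm wide cap), about 0.18 kg; origin at the centre of its underside, z up its axis; loose on the worktop just beyond the boxes (not the spice jars near the back). The two loose jars are interchangeable
- jar_2: round screw-top jar, 55 mm across, 70 mm tall (glass to 52 mm, then the 55 mm wide cap), about 0.18 kg; origin at the centre of its underside, z up its axis; loose on the worktop just beyond the boxes (not the spice jars near the back). The two loose jars are interchangeable
- jar_packed: round screw-top jar, 55 mm across, 70 mm tall (glass to 52 mm, then the 55 mm wide cap), about 0.18 kg; origin at the centre of its underside, z up its axis; already packed, at the +y end of the open box's jar row
- tin_left: flat round tin, 87 mm across, 40 mm tall, already packed in the near (-x) row of the open box; origin at the centre of its underside
- tin_right: flat round tin, 87 mm across, 40 mm tall, already packed in the near (-x) row of the open box; origin at the centre of its underside
- closed_case: Packed box, dark grey plastic, shaped like the open one, closed with its lid, about 2.2 kg, loose, at the robot's left. Origin at the centre of its underside; x and y as the lids'. Rim 54 mm above the underside
- lower_lid: The packed box's own pale grey lid, same shape as the top lid but turned end for end (its tab is at the other end), pressed on and held firmly (up to 7 N at each of four spots). Origin at the centre of its flange's underside, which rests on the rim
- top_lid: Lid to take, pale grey formed plastic, 60 g, 194 (x) by 225 mm (y), fits either way round. Origin: centre of its flange's underside; x, y along its sides, z up. Flange 2.5 mm thick, 12 mm wide, skirt 5 mm down; dome 32 mm high. Nests 7.5 mm above the lower lid and clings to it
- tab (a point): Middle of the top lid's finger tab: an upright plate, 24 mm wide, 3 mm thick, 24 mm beyond the (+x, -y) corner on a strip at flange level; faces look along the lid's (+x, -y) diagonal, at 45 degrees to its sides: close the fingers along that. Spans 2.5 to 19.5 mm above the flange's underside; point at x +104.0, y -119.5, z +12 mm of the lid. 40 mm free between tab and dome: open about 35 mm
- tab_corner (a point): Point under the flange at the tab's corner of the top lid, at x = +87, y = -102.5, z = 0 mm of the lid
- far_corner (a point): Point under the flange at the corner of the top lid diagonally across from the tab, at x = -87, y = +102.5, z = 0 mm of the lid. The lid clings by friction at four spots on its long sides, 66 mm from their middles: up to 9 N each at the +y end, 4 N at the -y (tab) end. A spot lets go once 5 mm up, so peeling from the tab takes only about 5 N
Things that resemble listed ones, but are neither listed nor needed, are in the scene too. Of the things like the jar_2, leave any that is green or red; of the rest the smaller one is meant.

How it is judged:
By the outcome, as a careful person would: the job done as asked, in the order asked, and still so for the second after the job is handed in, while the arm keeps its last pose, push and grip.
It also fails if it takes over 67 s, if anything falls off the work surface, if the arm or the gripper's body presses on something with over 40 N, if the wrist force passes 120 N, or if a joint passes its speed limit or range.

## Working session

There is one attempt and no reset: what is moved stays moved. The work goes in short steps, Python scripts to look and compute and a tool call to move; the robot and the scene stay as the last step left them, time stands still between calls to the robot, and variables do not carry over. Pictures are saved under pics/ and viewed, at most 10 in all, crops included, and the job is handed in when it is done.

Besides the shell and the picture viewer there is one more tool, called after "Request:" as name(argument=value, ...), one argument or row to a line, values as JSON. send_rows: Moves the arm, as the interface text tells. Its arguments: {"type":"object","properties":{"targets":{"type":"array"}},"required":["targets"]}

```bash
mkdir -p pics; ls; cat > h.py <<'E'
import numpy as np, cv2
from bench import arm
from scipy.spatial.transform import Rotation as R
def world(cam, d, m=None):
    m=m or arm.camera_model(cam)
    v,u=np.mgrid[0:480,0:640]
    p=np.stack([(u-m['cx'])/m['fx']*d,(v-m['cy'])/m['fy']*d,d],-1)
    T=np.array(m['cam_to_world'])
    return p@T[:3,:3].T+T[:3,3]
def st():
    s=arm.read_state(); print({k:np.round(s[k],3).tolist() for k in ('clock','joints','position','ee_rot','contact_force','gripper_width','grasp_force')}); return s
E
python3 - <<'E'
from h import *
st()
for c in ('scene','top'):
    p,d=arm.get_image(c); cv2.imwrite(f'pics/{c}0.png',p[...,::-1]); np.save(f'pics/{c}0.npy',d)
    m=arm.camera_model(c); print(c,np.round(m['cam_to_world'],3).tolist(),m['fx'])
    w=world(c,d)
    for t in ('jar_1','open_case','top_lid','tab','closed_case','tin_left'):
        for b in arm.boxes_of(c,t)[:8]:
            l,tp,ww,h=b['rect']; u,v=int(l+ww/2),int(tp+h/2)
            print(t,np.round(b['rect']).tolist(),round(b['score'],2),np.round(w[min(v,479),min(u,639)]).tolist())
E
```

```text
pics
{'clock': 0.0, 'joints': [1.369, 0.386, 0.007, -0.0, -1.194, -0.259], 'position': [277.604, 559.237, 205.707], 'ee_rot': [0.974, -0.228, -0.0, 0.001], 'contact_force': [0.396, -0.449, 0.48], 'gripper_width': 85.604, 'grasp_force': 0.0}
scene [[0.885, -0.288, 0.366, 95.817], [-0.466, -0.557, 0.687, -941.992], [0.006, -0.779, -0.627, 874.404], [0.0, 0.0, 0.0, 1.0]] 537.2563909369678
jar_1 [316.0, 187.0, 31.0, 49.0] 0.96 [627.0, 41.0, 68.0]
jar_1 [348.0, 223.0, 24.0, 36.0] 0.7 [645.0, -77.0, 48.0]
jar_1 [360.0, 186.0, 34.0, 44.0] 0.7 [732.0, -12.0, 77.0]
jar_1 [365.0, 251.0, 31.0, 36.0] 0.62 [631.0, -191.0, 53.0]
open_case [273.0, 270.0, 114.0, 96.0] 0.79 [462.0, -261.0, 44.0]
open_case [316.0, 272.0, 24.0, 36.0] 0.25 [487.0, -208.0, 68.0]
top_lid [202.0, 173.0, 93.0, 60.0] 0.64 [442.0, 141.0, 94.0]
tab [197.0, 167.0, 99.0, 64.0] 0.64 [443.0, 158.0, 96.0]
tab [272.0, 269.0, 115.0, 99.0] 0.19 [461.0, -263.0, 44.0]
closed_case [350.0, 220.0, 21.0, 36.0] 0.35 [642.0, -81.0, 61.0]
tin_left [287.0, 290.0, 38.0, 43.0] 0.8 [425.0, -221.0, 42.0]
top [[0.395, -0.861, 0.32, 81.548], [-0.919, -0.367, 0.146, -263.174], [-0.008, -0.352, -0.936, 1473.414], [0.0, 0.0, 0.0, 1.0]] 562.2358626524535
jar_1 [306.0, 164.0, 25.0, 31.0] 0.97 [724.0, 18.0, 94.0]
jar_1 [321.0, 204.0, 22.0, 29.0] 0.94 [641.0, -56.0, 64.0]
jar_1 [431.0, 310.0, 26.0, 22.0] 0.9 [489.0, -426.0, 70.0]
jar_1 [277.0, 184.0, 26.0, 40.0] 0.64 [622.0, 62.0, 98.0]
jar_1 [359.0, 220.0, 26.0, 26.0] 0.61 [640.0, -173.0, 70.0]
open_case [326.0, 266.0, 95.0, 82.0] 0.77 [471.0, -250.0, 1.0]
top_lid [168.0, 206.0, 105.0, 84.0] 0.64 [435.0, 175.0, 94.0]
tab [162.0, 204.0, 108.0, 90.0] 0.88 [430.0, 185.0, 91.0]
tab [327.0, 263.0, 93.0, 87.0] 0.7 [471.0, -248.0, -3.0]
closed_case [165.0, 203.0, 106.0, 89.0] 0.2 [436.0, 182.0, 93.0]
tin_left [338.0, 297.0, 32.0, 34.0] 0.91 [424.0, -206.0, 41.0]
```

```bash
python3 - <<'E'
import cv2
a=cv2.imread('pics/top0.png')[140:380,140:480]; cv2.imwrite('pics/top0c.png',cv2.resize(a,(800,565),interpolation=cv2.INTER_CUBIC))
a=cv2.imread('pics/scene0.png')[140:400,150:450]; cv2.imwrite('pics/scene0c.png',cv2.resize(a,(690,598),interpolation=cv2.INTER_CUBIC))
E
```

```text
(no output)
```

View pics/top0c.png

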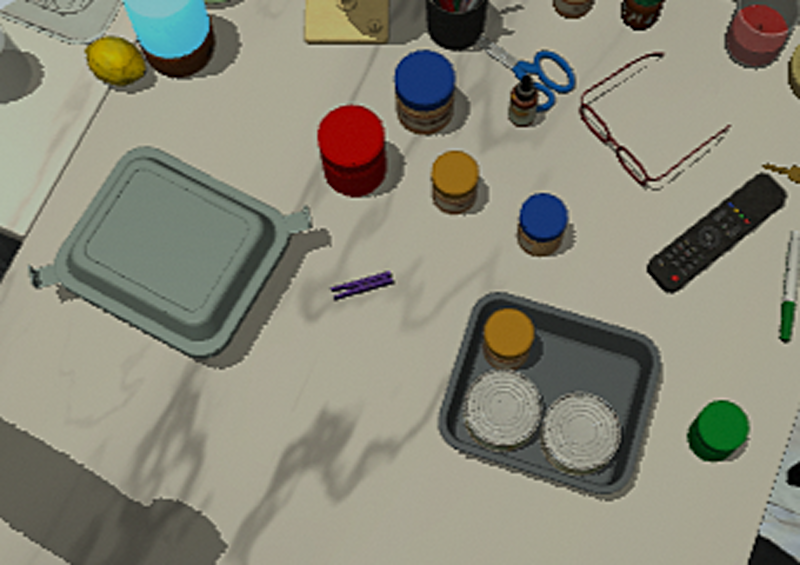

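View pics/scene0c.png

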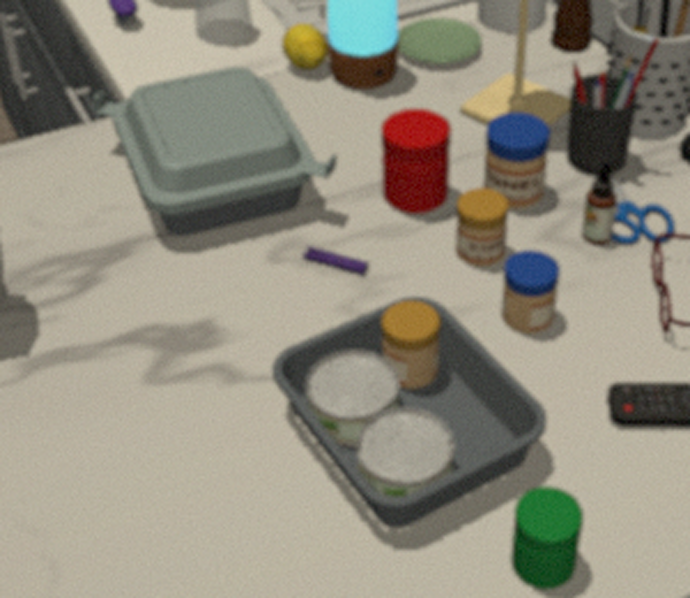

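Top crop: the jar candidates are orange cap small (455,180), blue small (543,223), blue tall (425,90), red (352,145), green (718,430) and the packed orange (508,337). Red and green are excluded by colour and tall blue by size. That leaves small orange and small blue, at about 70 mm tall, as the two loose jars. Tabs show at the lid's right corner (300,220) and left corner (40,275). I'll measure which is higher.

```bash
python3 - <<'E'
from h import *
cl=[]
for c in ('top','scene'):
    d=np.load(f'pics/{c}0.npy'); w=world(c,d); im=cv2.imread(f'pics/{c}0.png')
    hsv=cv2.cvtColor(im,cv2.COLOR_BGR2HSV)
    P=w.reshape(-1,3); ok=(d.ravel()>0)
    print(c)
    table=P[ok&(abs(P[:,0]-450)<60)&(abs(P[:,1]+50)<60)]; print('table z',np.median(table[:,2]),table[:,2].std())
    for n,xy in (('orange',(640,-56)),('blue',(640,-173)),('packed',(487,-210))):
        s=P[ok&(np.hypot(*(P[:,:2]-xy).T)<50)&(P[:,2]>55)]
        (cx,cy),r=cv2.minEnclosingCircle(s[:,:2].astype(np.float32)); z=np.percentile(s[:,2],[50,90])
        t=s[s[:,2]>z[0]-5]; print(n,'circle',round(cx),round(cy),round(r,1),'mid',np.round((t.min(0)+t.max(0))/2),z.round())
    # boxes
    s=P[ok&(abs(P[:,0]-470)<160)&(abs(P[:,1]+255)<150)&(P[:,2]>47)&(P[:,2]<60)]
    print('open',cv2.minAreaRect(s[:,:2].astype(np.float32)))
    s=P[ok&(abs(P[:,0]-440)<200)&(abs(P[:,1]-175)<200)&(P[:,2]>85)&(P[:,2]<110)&(P[:,0]<560)]
    print('dome',cv2.minAreaRect(s[:,:2].astype(np.float32)),np.median(s[:,2]))
    s=P[ok&(abs(P[:,0]-440)<200)&(abs(P[:,1]-175)<200)&(P[:,2]>52)&(P[:,2]<110)&(P[:,0]<580)]
    # tabs
    np.save(f'pics/lid_{c}.npy',s)
    r=cv2.minAreaRect(s[:,:2].astype(np.float32));print('all',r)
E
```

```text
top
table z 0.6246929407449215 3.7109739090773273
orange circle 653 -53 29.1 mid [652. -54.  72.] [70. 74.]
blue circle 644 -167 29.4 mid [ 644. -168.   72.] [70. 74.]
packed circle 498 -185 28.1 mid [ 499. -186.   76.] [74. 78.]
open ((501.49981689453125, -244.41224670410156), (269.90960693359375, 218.08761596679688), 5.458126068115234)
dome ((453.642333984375, 189.89849853515625), (214.2269287109375, 182.2627410888672), 85.26862335205078) 92.76841449112487
all ((442.50897216796875, 205.9327392578125), (270.09771728515625, 207.96270751953125), 89.01080322265625)
scene
table z 1.3511738962326945 83.42532377469209
orange circle 652 -56 30.1 mid [654. -56.  71.] [70. 73.]
blue circle 645 -171 29.8 mid [ 646. -170.   70.] [70. 72.]
packed circle 499 -187 28.2 mid [ 500. -188.   75.] [74. 77.]
open ((501.30059814453125, -244.71046447753906), (267.33404541015625, 223.359619140625), 5.641086101531982)
dome ((444.01654052734375, 203.36294555664062), (190.8565673828125, 153.439697265625), 84.92694091796875) 93.41847703158942
all ((446.5091552734375, 204.21644592285156), (278.549072265625, 208.88072204589844), 89.45146942138672)
```

```bash
cat >> h.py <<'E'
from scipy.optimize import minimize
def ringfit(P,outer,inner,x0):
    # P: xy points of ring; grid-occupancy weighted; returns cx,cy,yaw
    q=np.unique(np.round(P[:,:2]/2),axis=0)*2
    ho,hi=np.array(outer)/2,np.array(inner)/2
    best=None
    def cost(p):
        c,s=np.cos(p[2]),np.sin(p[2]); l=(q-p[:2])@np.array([[c,-s],[s,c]])
        a=abs(l)
        do=np.max(a-ho,1); di=np.max(a-hi,1)
        e=np.maximum(do,0)+np.maximum(-di,0)
        return np.minimum(e,12).sum()/len(q)
    for dy in np.deg2rad([-8,-4,0,4,8]):
        r=minimize(cost,[x0[0],x0[1],x0[2]+dy],method='Nelder-Mead',options=dict(initial_simplex=np.array([x0[0],x0[1],x0[2]+dy])+np.array([[0,0,0],[15,0,0],[0,15,0],[0,0,.08]])))
        if best is None or r.fun<best.fun: best=r
    return best.x,best.fun
E
python3 - <<'E'
from h import *
A=[]
for c in ('top','scene'):
    d=np.load(f'pics/{c}0.npy'); P=world(c,d)[d>0].reshape(-1,3); A.append(P)
    s=P[(abs(P[:,0]-470)<135)&(abs(P[:,1]+255)<145)&(P[:,2]>48)&(P[:,2]<60)]
    x,f=ringfit(s,(187,218),(169,200),(470,-250,0)); print(c,'open',x[:2].round(1),np.rad2deg(x[2]).round(2),f)
    s=P[(abs(P[:,0]-440)<200)&(abs(P[:,1]-185)<200)&(P[:,2]>57)&(P[:,2]<72)&(P[:,0]<580)]
    x,f=ringfit(s,(194,225),(166,197),(440,180,-.09)); print(c,'lid',x[:2].round(1),np.rad2deg(x[2]).round(2),f)
    c_,s_=np.cos(x[2]),np.sin(x[2])
    l=(P[:,:2]-x[:2])@np.array([[c_,-s_],[s_,c_]])
    for sg in (1,-1):
        k=(np.hypot(*(l-sg*np.array([104,-119.5])).T)<16)&(P[:,2]>40)
        print(sg,k.sum(),np.sort(P[k,2])[::-1].round()[:40].tolist())
E
```

```text
top open [ 460.2 -248.1] 5.53 1.0005147737862157
top lid [444.2 207.7] -4.98 0.6201294040763422
1 56 [88.0, 85.0, 82.0, 80.0, 80.0, 79.0, 79.0, 79.0, 79.0, 78.0, 77.0, 75.0, 75.0, 74.0, 71.0, 70.0, 69.0, 69.0, 69.0, 68.0, 68.0, 68.0, 67.0, 67.0, 67.0, 67.0, 66.0, 66.0, 66.0, 66.0, 65.0, 65.0, 65.0, 65.0, 65.0, 65.0, 65.0, 64.0, 64.0, 63.0]
-1 61 [78.0, 77.0, 76.0, 76.0, 76.0, 74.0, 74.0, 74.0, 73.0, 72.0, 72.0, 72.0, 72.0, 70.0, 68.0, 67.0, 66.0, 65.0, 64.0, 63.0, 62.0, 62.0, 61.0, 61.0, 60.0, 60.0, 60.0, 59.0, 59.0, 59.0, 59.0, 59.0, 59.0, 58.0, 58.0, 58.0, 58.0, 58.0, 57.0, 57.0]
scene open [ 461.9 -250.5] 5.59 1.032007988866974
scene lid [446.2 206.6] -5.0 1.0394615292888827
1 51 [85.0, 83.0, 82.0, 81.0, 81.0, 81.0, 80.0, 79.0, 79.0, 79.0, 78.0, 77.0, 75.0, 75.0, 73.0, 72.0, 72.0, 71.0, 71.0, 70.0, 69.0, 69.0, 69.0, 69.0, 68.0, 68.0, 67.0, 67.0, 67.0, 67.0, 66.0, 66.0, 66.0, 66.0, 66.0, 65.0, 65.0, 65.0, 65.0, 65.0]
-1 56 [78.0, 76.0, 75.0, 74.0, 74.0, 73.0, 73.0, 73.0, 73.0, 72.0, 72.0, 71.0, 71.0, 70.0, 69.0, 68.0, 67.0, 66.0, 66.0, 65.0, 65.0, 65.0, 64.0, 64.0, 64.0, 63.0, 62.0, 62.0, 62.0, 61.0, 60.0, 60.0, 59.0, 59.0, 59.0, 59.0, 59.0, 59.0, 58.0, 58.0]
```

The right-hand tab (world +x, -y corner; strip at z≈65, top at z≈81) is 7 mm higher than the left one, so it belongs to the top lid. Lid: centre (445,207), yaw -5°. Open box: centre (461,-249), yaw 5.5°. I'll turn the tool so it closes along the box's x axis and move over the orange jar.

Request:
send_rows(
  targets=[
    {"az": 7.16,"gripper": -1},
    {"az": 7.16,"gripper": -1},
    {"az": 7.16,"gripper": -1},
    {"az": 7.16,"gripper": -1},
    {"az": 7.16,"gripper": -1},
  ],
)

```text
$.targets[0]: bad value
```

Request:
send_rows(
  targets=[
    {"az": 7.16,"gripper": -1},
    {"az": 7.16,"gripper": -1},
    {"az": 7.16,"gripper": -1},
    {"az": 0.8,"x": 3.6,"y": -1.75,"gripper": -1},
    {"x": 3.6,"y": -1.75,"gripper": -1},
  ],
)

```text
$.targets[0]: bad value
```

Request:
send_rows(
  targets=[
    {"x": 3.6,"y": -1.75,"gripper": -1},
    {"x": 3.6,"y": -1.75,"gripper": -1},
    {"x": 3.6,"y": -1.75,"gripper": -1},
    {"x": 3.6,"y": -1.75,"gripper": -1},
    {"x": 3.6,"y": -1.75,"gripper": -1},
  ],
)

```text
$.targets[0]: bad value
```

Request:
send_rows(
  targets=[
    {"x": 3.6,"y": -1.75,"gripper": -1},
    {"x": 3.6,"y": -1.75,"gripper": -1},
    {"x": 3.6,"y": -1.75,"gripper": -1},
    {"x": 3.6,"y": -1.75,"gripper": -1},
    {"x": 3.6,"y": -1.75,"gripper": -1},
  ],
)

```text
$.targets[0]: bad value
```

Request:
send_rows(
  targets=[
    {"x": 3.6,"y": -1.75,"gripper": -1},
    {"x": 3.6,"y": -1.75,"gripper": -1},
    {"x": 3.6,"y": -1.75,"gripper": -1},
    {"x": 3.6,"y": -1.75,"gripper": -1},
    {"gripper": -1},
  ],
)

```text
$.targets[0]: bad value
```

```bash
cat >> h.py <<'E'
def wworld():
    m=arm.camera_model('wrist'); p,d=arm.get_image('wrist')
    v,u=np.mgrid[0:480,0:640]; a=(u-m['cx'])/m['fx']; b=(v-m['cy'])/m['fy']; th=np.hypot(a,b)+1e-9
    k=np.tan(np.minimum(th,1.5))/th
    T=np.array(m['cam_to_world']); q=np.stack([a*k*d,b*k*d,d],-1)
    w=q@T[:3,:3].T+T[:3,3]; w[(d<=0)|(th>1.2)]=np.nan
    return p,w
def to(s,pos,yaw_y=None):
    "shift in tool axes (cm) from measured pose"
    Rt=R.from_quat(s['ee_rot']).as_matrix(); print('tool y deg',np.degrees(np.arctan2(Rt[1,1],Rt[0,1])).round(2),'tilt',np.round(Rt[:,2],4))
    print('shift cm',((np.array(pos)-s['position'])@Rt/10).round(2))
E
python3 - <<'E'
from h import *
s=st(); p,w=wworld(); cv2.imwrite('pics/w1.png',p[...,::-1])
for n,xy in (('orange',(653,-55)),('blue',(645,-169)),('packed',(499.5,-187))):
    P=w.reshape(-1,3); P=P[np.hypot(*(P[:,:2]-xy).T)<45]; t=P[(P[:,2]>63)&(P[:,2]<80)]
    if len(t)>20:
        (a,b),r=cv2.minEnclosingCircle(t[:,:2].astype(np.float32)); print(n,len(t),round(a,1),round(b,1),round(r,1),'ext',np.percentile(t,[1,99],axis=0).mean(0).round(1),np.median(t[:,2]).round(1))
to(s,(653,-55,100))
E
```

```text
{'clock': 0.7, 'joints': [1.369, 0.385, 0.008, -0.0, -1.194, -0.259], 'position': [277.882, 559.791, 206.813], 'ee_rot': [0.974, -0.228, -0.0, 0.0], 'contact_force': [0.955, 1.112, -0.24], 'gripper_width': 85.043, 'grasp_force': 0.0}
tool y deg -116.4 tilt [-0. -0. -1.]
shift cm [60.94 38.39 10.68]
```

View pics/w1.png

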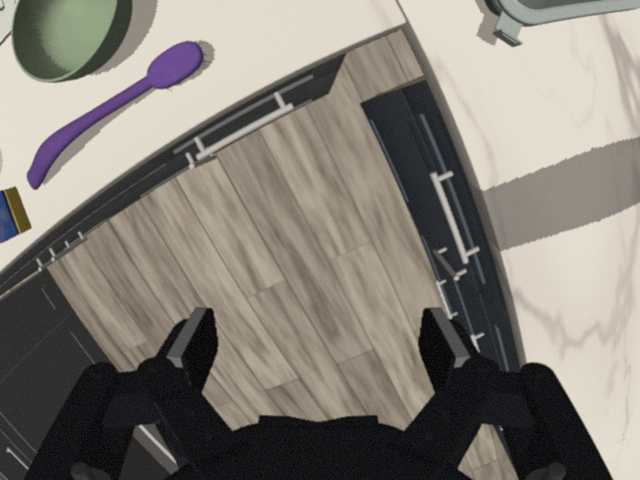

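The moves were refused, so the wrist picture still shows the start pose over the floor, with the lower lid's tab at (508,28). I'll give every key in each row.

Request:
send_rows(
  targets=[
    {"x": 0,"y": 0,"z": 0,"ax": 0,"ay": 0,"az": 7.16,"gripper": -1},
    {"x": 0,"y": 0,"z": 0,"ax": 0,"ay": 0,"az": 7.16,"gripper": -1},
    {"x": 0,"y": 0,"z": 0,"ax": 0,"ay": 0,"az": 7.16,"gripper": -1},
    {"x": 0,"y": 0,"z": 0,"ax": 0,"ay": 0,"az": 7.16,"gripper": -1},
    {"x": 0,"y": 0,"z": 0,"ax": 0,"ay": 0,"az": 7.16,"gripper": -1},
  ],
)

```text
clock: 1.17
position: [277.9, 559.8, 206.8]
ee_rot: [0.855, -0.519, -0.0, -0.0]
contact_force: [-0.5, -0.3, -0.1]
gripper_width: 85.1
grasp_force: 0.0
```

Request:
send_rows(
  targets=[
    {"x": 0,"y": 0,"z": 0,"ax": 0,"ay": 0,"az": 7.16,"gripper": -1},
    {"x": 0,"y": 0,"z": 0,"ax": 0,"ay": 0,"az": 7.16,"gripper": -1},
    {"x": 0,"y": 0,"z": 0,"ax": 0,"ay": 0,"az": 7.16,"gripper": -1},
    {"x": 0,"y": 0,"z": 0,"ax": 0,"ay": 0,"az": 0.8,"gripper": -1},
    {"x": 3.6,"y": -1.75,"z": 0,"ax": 0,"ay": 0,"az": 0,"gripper": -1},
  ],
)

```text
clock: 1.58
position: [297.1, 529.6, 205.9]
ee_rot: [0.743, -0.67, -0.0, -0.001]
contact_force: [1.7, 0.1, -0.1]
gripper_width: 85.2
grasp_force: 0.0
```

Request:
send_rows(
  targets=[
    {"x": 3.6,"y": -1.75,"z": 0,"ax": 0,"ay": 0,"az": 0,"gripper": -1},
    {"x": 3.6,"y": -1.75,"z": 0,"ax": 0,"ay": 0,"az": 0,"gripper": -1},
    {"x": 3.6,"y": -1.75,"z": 0,"ax": 0,"ay": 0,"az": 0,"gripper": -1},
    {"x": 3.6,"y": -1.75,"z": 0,"ax": 0,"ay": 0,"az": 0,"gripper": -1},
    {"x": 3.6,"y": -1.75,"z": 0,"ax": 0,"ay": 0,"az": 0,"gripper": -1},
  ],
)

```text
clock: 2.0
position: [403.8, 353.2, 207.1]
ee_rot: [0.742, -0.671, -0.0, -0.0]
contact_force: [0.5, 0.7, -0.3]
gripper_width: 85.8
grasp_force: 0.0
```

Request:
send_rows(
  targets=[
    {"x": 3.6,"y": -1.75,"z": 0,"ax": 0,"ay": 0,"az": 0,"gripper": -1},
    {"x": 3.6,"y": -1.75,"z": 0,"ax": 0,"ay": 0,"az": 0,"gripper": -1},
    {"x": 3.6,"y": -1.75,"z": 0,"ax": 0,"ay": 0,"az": 0,"gripper": -1},
    {"x": 3.6,"y": -1.75,"z": 0,"ax": 0,"ay": 0,"az": 0,"gripper": -1},
    {"x": 3.6,"y": -1.75,"z": 0,"ax": 0,"ay": 0,"az": 0,"gripper": -1},
  ],
)

```text
clock: 2.42
position: [508.3, 182.4, 207.2]
ee_rot: [0.741, -0.671, 0.0, -0.0]
contact_force: [0.9, 1.0, -0.6]
gripper_width: 85.3
grasp_force: 0.0
```

Request:
send_rows(
  targets=[
    {"x": 3.6,"y": -1.75,"z": 0,"ax": 0,"ay": 0,"az": 0,"gripper": -1},
    {"x": 3.6,"y": -1.75,"z": 0,"ax": 0,"ay": 0,"az": 0,"gripper": -1},
    {"x": 3.6,"y": -1.75,"z": 0,"ax": 0,"ay": 0,"az": 0,"gripper": -1},
    {"x": 3.6,"y": -1.75,"z": 0,"ax": 0,"ay": 0,"az": 0,"gripper": -1},
    {"x": 3.6,"y": -1.75,"z": 0,"ax": 0,"ay": 0,"az": 0,"gripper": -1},
  ],
)

```text
clock: 2.83
position: [612.8, 11.5, 207.1]
ee_rot: [0.741, -0.671, 0.0, -0.0]
contact_force: [1.1, 1.3, 0.7]
gripper_width: 85.5
grasp_force: 0.0
```

Request:
send_rows(
  targets=[
    {"x": 3.6,"y": -1.75,"z": 0,"ax": 0,"ay": 0,"az": 0,"gripper": -1},
    {"x": 3.6,"y": -1.75,"z": 0,"ax": 0,"ay": 0,"az": 0,"gripper": -1},
  ],
)

```text
clock: 3.0
position: [654.5, -56.8, 206.9]
ee_rot: [0.741, -0.671, 0.0, -0.0]
contact_force: [0.2, 0.5, -0.2]
gripper_width: 85.5
grasp_force: 0.0
```

```bash
python3 - <<'E'
from h import *
s=st(); p,w=wworld(); cv2.imwrite('pics/w2.png',p[...,::-1])
for n,xy in (('orange',(653,-55)),('blue',(645,-169)),('packed',(499.5,-187))):
    P=w.reshape(-1,3); P=P[np.hypot(*(P[:,:2]-xy).T)<45]; t=P[(P[:,2]>63)&(P[:,2]<80)]
    if len(t)>20:
        (a,b),r=cv2.minEnclosingCircle(t[:,:2].astype(np.float32)); print(n,len(t),round(a,1),round(b,1),round(r,1),'ext',np.percentile(t,[1,99],axis=0).mean(0).round(1),np.median(t[:,2]).round(1))
to(s,(653,-55,100))
E
```

```text
{'clock': 3.0, 'joints': [0.159, 0.439, 0.094, 0.0, -1.225, -0.06], 'position': [654.514, -56.79, 206.932], 'ee_rot': [0.741, -0.671, 0.0, -0.0], 'contact_force': [0.189, 0.529, -0.205], 'gripper_width': 85.458, 'grasp_force': 0.0}
orange 3158 654.4 -55.6 27.9 ext [654.3 -56.3  68.7] 69.7
blue 3502 645.0 -169.1 27.7 ext [ 645.1 -169.1   69.7] 70.0
packed 2790 500.4 -184.5 28.1 ext [ 501.3 -184.2   69.9] 74.0
tool y deg -174.31 tilt [ 3.e-04  0.e+00 -1.e+00]
shift cm [-0.19  0.14 10.69]
```

View pics/w2.png

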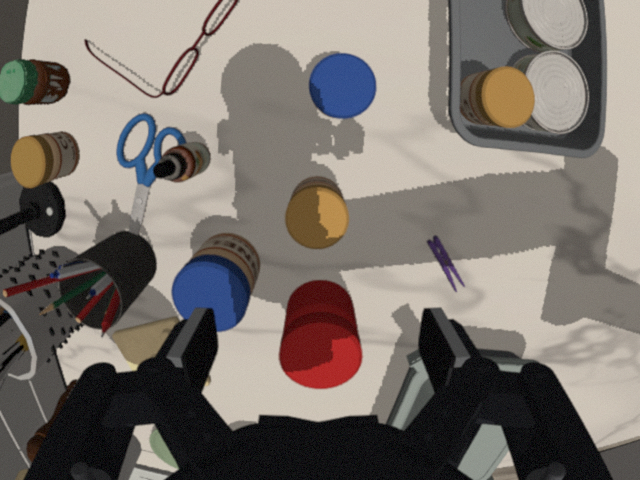

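The wrist view confirms both: small orange at (317,215) → (654,-56), and small blue at (342,86) → (645,-169), each 55 mm wide and 70 mm tall. The tall blue at (212,290) and the red at (320,335) are to be left alone. I'll grasp the orange jar.

Request:
send_rows(
  targets=[
    {"x": -0.1,"y": 0,"z": 4,"ax": 0,"ay": 0,"az": 0,"gripper": -1},
    {"x": 0,"y": 0,"z": 4,"ax": 0,"ay": 0,"az": 0,"gripper": -1},
    {"x": 0,"y": 0,"z": 4,"ax": 0,"ay": 0,"az": 0,"gripper": -1},
    {"x": 0,"y": 0,"z": 3,"ax": 0,"ay": 0,"az": 0,"gripper": -1},
    {"x": 0,"y": 0,"z": 0.8,"ax": 0,"ay": 0,"az": 0,"gripper": -1},
  ],
)

```text
clock: 3.47
position: [649.4, -54.2, 42.6]
ee_rot: [0.741, -0.672, -0.004, 0.004]
contact_force: [-0.5, 0.7, -0.4]
gripper_width: 85.5
grasp_force: 0.0
```

Request:
send_rows(
  targets=[
    {"x": 0,"y": 0,"z": 0,"ax": 0,"ay": 0,"az": 0,"gripper": 1},
    {"x": 0,"y": 0,"z": 0,"ax": 0,"ay": 0,"az": 0,"gripper": 1},
    {"x": 0,"y": 0,"z": 0,"ax": 0,"ay": 0,"az": 0,"gripper": 1},
    {"x": 0,"y": 0,"z": 0,"ax": 0,"ay": 0,"az": 0,"gripper": 1},
    {"x": 0,"y": 0,"z": 0,"ax": 0,"ay": 0,"az": 0,"gripper": 1},
  ],
)

```text
clock: 3.88
position: [654.9, -53.7, 51.2]
ee_rot: [0.741, -0.672, 0.001, -0.002]
contact_force: [0.3, 0.2, 0.9]
gripper_width: 25.7
grasp_force: 0.0
```

```bash
python3 - <<'E'
from h import *
s=st(); p,d=arm.get_image('scene'); w=world('scene',d)
cv2.imwrite('pics/s2.png',cv2.resize(p[140:320,270:450,::-1],(600,600),interpolation=cv2.INTER_CUBIC))
p,d=arm.get_image('wrist'); cv2.imwrite('pics/w3.png',p[...,::-1])
E
```

```text
{'clock': 3.883, 'joints': [0.164, 0.572, -0.099, 0.0, -0.896, -0.067], 'position': [654.938, -53.672, 51.168], 'ee_rot': [0.741, -0.672, 0.001, -0.002], 'contact_force': [0.272, 0.181, 0.901], 'gripper_width': 25.65, 'grasp_force': 0.0}
```

View pics/s2.png

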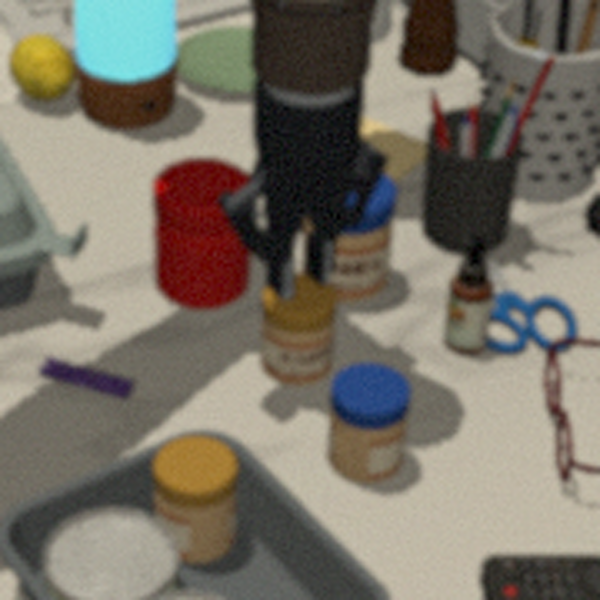

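View pics/w3.png

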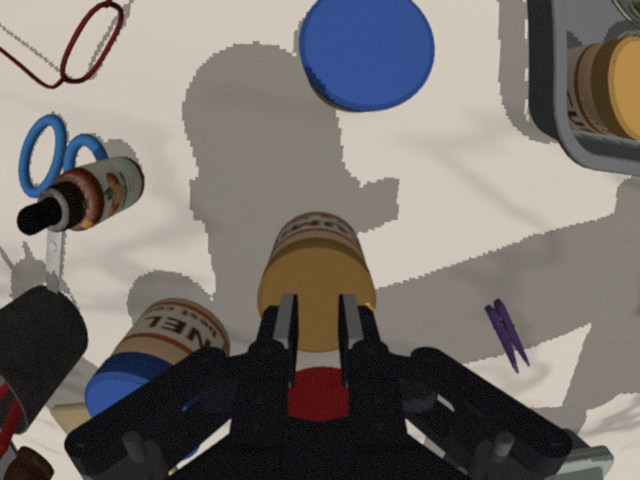

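```bash
python3 - <<'E'
from h import *
p,w=wworld(); P=w.reshape(-1,3)
hsv=cv2.cvtColor(p,cv2.COLOR_RGB2HSV).reshape(-1,3)
o=(hsv[:,0]>12)&(hsv[:,0]<26)&(hsv[:,1]>120)&(np.hypot(P[:,0]-654,P[:,1]+60)<70)&(P[:,2]>60)
t=P[o]; print(len(t),np.percentile(t,[1,50,99],axis=0).round(1), cv2.minEnclosingCircle(t[:,:2].astype(np.float32)))
for (u,v) in ((287,300),(349,300),(283,330),(355,330),(317,280),(317,330),(287,318)): print(u,v,w[v,u].round(1))
E
```

```text
7354 [[629.1 -82.4  61.2]
 [654.8 -66.   69.8]
 [680.3 -32.1 140.1]] ((652.3465576171875, -66.51045227050781), 59.146400451660156)
287 300 [667.6 -57.1  70.2]
349 300 [640.  -59.6  69.9]
283 330 [667.  -60.9 101.2]
355 330 [640.4 -62.9 100.2]
317 280 [655.2 -68.   69.6]
317 330 [652.7 -42.4  69.9]
287 318 [666.  -64.1  97.6]
```

Request:
send_rows(
  targets=[
    {"x": 0,"y": 0,"z": -2,"ax": 0,"ay": 0,"az": 0,"gripper": 1},
    {"x": 0,"y": 0,"z": -2,"ax": 0,"ay": 0,"az": 0,"gripper": 1},
    {"x": 0,"y": 0,"z": 0,"ax": 0,"ay": 0,"az": 0,"gripper": -1},
    {"x": 0,"y": 0,"z": 0,"ax": 0,"ay": 0,"az": 0,"gripper": -1},
    {"x": 0,"y": 0,"z": 0,"ax": 0,"ay": 0,"az": 0,"gripper": -1},
  ],
)

```text
clock: 4.45
position: [653.2, -53.8, 88.5]
ee_rot: [0.74, -0.672, -0.0, 0.0]
contact_force: [-0.7, -0.1, -0.3]
gripper_width: 35.6
grasp_force: 0.0
```

Request:
send_rows(
  targets=[
    {"x": 0,"y": 0,"z": 0,"ax": 0,"ay": 0,"az": 0,"gripper": -1},
    {"x": 0,"y": 0,"z": 0,"ax": 0,"ay": 0,"az": 0,"gripper": -1},
    {"x": 0,"y": 0,"z": 0,"ax": 0,"ay": 0,"az": 0,"gripper": -1},
  ],
)

```text
clock: 4.7
position: [653.1, -54.0, 87.9]
ee_rot: [0.74, -0.672, -0.001, 0.001]
contact_force: [0.2, 0.7, 0.9]
gripper_width: 72.5
grasp_force: 0.0
```

```bash
python3 - <<'E'
from h import *
s=st(); p,w=wworld(); P=w.reshape(-1,3)
Rt=R.from_quat(s['ee_rot']).as_matrix(); L=(P-s['position'])@Rt
for sg in (1,-1):
    k=(abs(L[:,0])<16)&(sg*L[:,1]>20)&(sg*L[:,1]<75)&(L[:,2]>-60)&(L[:,2]<25)
    print(sg,k.sum(),np.nanpercentile(L[k],[1,10,50,90,99],axis=0).round(1).tolist())
print(np.array(arm.camera_model('wrist')['cam_to_world']).round(2).tolist())
E
```

```text
{'clock': 4.7, 'joints': [0.164, 0.533, -0.063, -0.0, -0.976, -0.068], 'position': [653.149, -53.976, 87.867], 'ee_rot': [0.74, -0.672, -0.001, 0.001], 'contact_force': [0.174, 0.745, 0.854], 'gripper_width': 72.515, 'grasp_force': 0.0}
1 2130 [[-10.5, 20.2, -59.8], [-6.2, 22.4, -57.6], [7.5, 37.0, -46.2], [12.0, 47.2, 18.4], [14.2, 50.2, 20.4]]
-1 2385 [[-12.8, -48.5, -59.7], [-6.8, -45.3, -57.2], [7.1, -35.4, -44.4], [11.9, -22.5, 18.5], [14.6, -20.3, 20.1]]
[[-1.0, -0.09, -0.03, 660.81], [-0.1, 0.94, 0.32, -136.13], [0.0, 0.32, -0.95, 255.19], [0.0, 0.0, 0.0, 1.0]]
```

```bash
python3 - <<'E'
from h import *
s=st(); p,w=wworld(); P=w.reshape(-1,3)
Rt=R.from_quat(s['ee_rot']).as_matrix(); L=(P-s['position'])@Rt
for sg in (1,-1):
    k=(abs(L[:,0])<16)&(sg*L[:,1]>20)&(sg*L[:,1]<75)
    h,e=np.histogram(L[k,2],np.arange(-60,92,6)); print(sg,dict(zip(e.astype(int).tolist(),h.tolist())))
    q=L[k&(L[:,2]<14)]; q=q[np.argsort(-q[:,2])][:8]; print(q.round(0).tolist())
E
```

```text
{'clock': 4.75, 'joints': [0.164, 0.533, -0.063, -0.0, -0.976, -0.068], 'position': [653.285, -53.947, 88.04], 'ee_rot': [0.74, -0.672, -0.0, 0.001], 'contact_force': [0.049, 0.246, 0.334], 'gripper_width': 79.044, 'grasp_force': 0.0}
1 {-60: 505, -54: 450, -48: 404, -42: 242, -36: 23, -30: 0, -24: 0, -18: 0, -12: 0, -6: 0, 0: 0, 6: 0, 12: 95, 18: 327, 24: 5, 30: 6, 36: 0, 42: 8, 48: 6, 54: 3, 60: 2, 66: 3, 72: 2, 78: 2, 84: 2603}
[[4.0, 40.0, -35.0], [8.0, 40.0, -35.0], [-4.0, 40.0, -35.0], [1.0, 41.0, -35.0], [1.0, 41.0, -35.0], [4.0, 40.0, -35.0], [-2.0, 41.0, -35.0], [-1.0, 40.0, -35.0]]
-1 {-60: 490, -54: 464, -48: 390, -42: 258, -36: 17, -30: 0, -24: 0, -18: 0, -12: 0, -6: 0, 0: 0, 6: 0, 12: 189, 18: 460, 24: 5, 30: 3, 36: 0, 42: 4, 48: 4, 54: 3, 60: 2, 66: 3, 72: 2, 78: 1, 84: 2426}
[[4.0, -39.0, -35.0], [3.0, -39.0, -35.0], [5.0, -39.0, -35.0], [4.0, -39.0, -35.0], [7.0, -39.0, -35.0], [8.0, -39.0, -35.0], [4.0, -38.0, -35.0], [-2.0, -39.0, -35.0]]
```

The fingertips measure about 35 mm behind the TCP when open and about 20 mm when shut. The fingers therefore passed over the cap and the jar has not moved. I'll go about 21 mm lower, settle, then close.

Request:
send_rows(
  targets=[
    {"x": 0.18,"y": -0.1,"z": 1.5,"ax": 0,"ay": 0,"az": 0,"gripper": -1},
    {"x": 0,"y": 0,"z": 1.5,"ax": 0,"ay": 0,"az": 0,"gripper": -1},
    {"x": 0,"y": 0,"z": 1.5,"ax": 0,"ay": 0,"az": 0,"gripper": -1},
    {"x": 0,"y": 0,"z": 1.0,"ax": 0,"ay": 0,"az": 0,"gripper": -1},
    {"x": 0,"y": 0,"z": 0.5,"ax": 0,"ay": 0,"az": 0,"gripper": -1},
  ],
)

```text
clock: 5.22
position: [653.7, -55.7, 26.9]
ee_rot: [0.74, -0.672, -0.001, 0.001]
contact_force: [0.4, 0.3, -0.4]
gripper_width: 85.5
grasp_force: 0.0
```

Request:
send_rows(
  targets=[
    {"x": 0,"y": 0,"z": 0,"ax": 0,"ay": 0,"az": 0,"gripper": -1},
    {"x": 0,"y": 0,"z": 0,"ax": 0,"ay": 0,"az": 0,"gripper": -1},
    {"x": 0,"y": 0,"z": 0,"ax": 0,"ay": 0,"az": 0,"gripper": 1},
    {"x": 0,"y": 0,"z": 0,"ax": 0,"ay": 0,"az": 0,"gripper": 1},
    {"x": 0,"y": 0,"z": 0,"ax": 0,"ay": 0,"az": 0,"gripper": 1},
  ],
)

```text
clock: 5.63
position: [655.8, -55.5, 30.3]
ee_rot: [0.74, -0.672, 0.001, -0.001]
contact_force: [0.9, 0.3, 2.3]
gripper_width: 52.9
grasp_force: 63.7
```

Request:
send_rows(
  targets=[
    {"x": 0,"y": 0,"z": 0,"ax": 0,"ay": 0,"az": 0,"gripper": 1},
    {"x": 0,"y": 0,"z": 0,"ax": 0,"ay": 0,"az": 0,"gripper": 1},
    {"x": 0,"y": 0,"z": 0,"ax": 0,"ay": 0,"az": 0,"gripper": 1},
  ],
)

```text
clock: 5.88
position: [655.9, -55.6, 30.4]
ee_rot: [0.741, -0.672, 0.001, -0.001]
contact_force: [-0.1, -0.0, 5.9]
gripper_width: 52.5
grasp_force: 63.5
```

Request:
send_rows(
  targets=[
    {"x": 0,"y": 0,"z": -1,"ax": 0,"ay": 0,"az": 0,"gripper": 1},
    {"x": 0,"y": 0,"z": -2,"ax": 0,"ay": 0,"az": 0,"gripper": 1},
    {"x": 0,"y": 0,"z": -2,"ax": 0,"ay": 0,"az": 0,"gripper": 1},
    {"x": 0,"y": 0,"z": -2,"ax": 0,"ay": 0,"az": 0,"gripper": 1},
    {"x": 0,"y": 0,"z": -1,"ax": 0,"ay": 0,"az": 0,"gripper": 1},
  ],
)

```text
clock: 6.3
position: [655.3, -55.6, 111.0]
ee_rot: [0.74, -0.672, 0.001, -0.001]
contact_force: [0.2, -1.1, -1.8]
gripper_width: 52.5
grasp_force: 63.4
```

```bash
python3 - <<'E'
from h import *
s=st(); p,w=wworld(); P=w.reshape(-1,3)
hsv=cv2.cvtColor(p,cv2.COLOR_RGB2HSV).reshape(-1,3)
Rt=R.from_quat(s['ee_rot']).as_matrix(); L=(P-s['position'])@Rt
o=(hsv[:,0]>12)&(hsv[:,0]<26)&(hsv[:,1]>130)&(abs(L[:,0])<60)&(abs(L[:,1])<60)&(L[:,2]<60)
h,e=np.histogram(L[o,2],np.arange(-60,60,6)); print(dict(zip(e.astype(int).tolist(),h.tolist())))
t=L[o]; z0=np.median(t[:,2]); t=t[abs(t[:,2]-z0)<5]; print('cap top',z0,cv2.minEnclosingCircle(t[:,:2].astype(np.float32)))
a=p[140:440,150:490,::-1]
b,_=arm.get_image('scene'); b=b[120:270,270:440,::-1]
cv2.imwrite('pics/w4.png',np.hstack([cv2.resize(a,(400,353)),cv2.resize(b,(400,353),interpolation=cv2.INTER_CUBIC)]))
E
```

```text
{'clock': 6.3, 'joints': [0.161, 0.513, -0.035, 0.0, -1.021, -0.065], 'position': [655.302, -55.611, 110.998], 'ee_rot': [0.74, -0.672, 0.001, -0.001], 'contact_force': [0.236, -1.136, -1.782], 'gripper_width': 52.501, 'grasp_force': 63.413}
{-60: 5, -54: 6, -48: 3, -42: 11669, -36: 621, -30: 470, -24: 10, -18: 1, -12: 5, -6: 2, 0: 4, 6: 0, 12: 0, 18: 10, 24: 0, 30: 0, 36: 0, 42: 0, 48: 0}
cap top -39.34286645469111 ((1.817397952079773, 5.3919901847839355), 32.58383560180664)
```

View pics/w4.png

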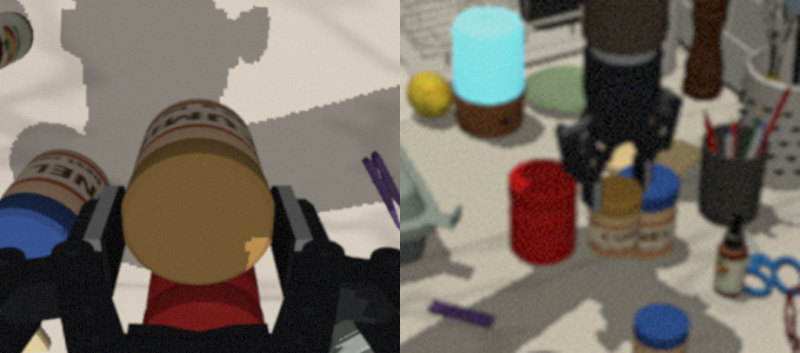

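Held upright by the cap: fingers at both sides of the orange cap (200,215 left panel), cap top 39 mm behind the TCP, so the jar's underside is ~31 mm beyond... i.e. at TCP z − 31. I'll carry it to above the middle place.

Request:
send_rows(
  targets=[
    {"x": 1,"y": 1,"z": -2,"ax": 0,"ay": 0,"az": 0,"gripper": 1},
    {"x": 2.5,"y": 2.4,"z": 0,"ax": 0,"ay": 0,"az": 0,"gripper": 1},
    {"x": 2.8,"y": 2.7,"z": 0,"ax": 0,"ay": 0,"az": 0,"gripper": 1},
    {"x": 2.8,"y": 2.7,"z": 0,"ax": 0,"ay": 0,"az": 0,"gripper": 1},
    {"x": 2.8,"y": 2.7,"z": 0,"ax": 0,"ay": 0,"az": 0,"gripper": 1},
  ],
)

```text
clock: 6.82
position: [549.2, -185.6, 126.8]
ee_rot: [0.74, -0.672, -0.002, 0.001]
contact_force: [0.1, -0.9, -3.3]
gripper_width: 52.5
grasp_force: 63.8
```

Request:
send_rows(
  targets=[
    {"x": 2.5,"y": 2.4,"z": 0,"ax": 0,"ay": 0,"az": 0,"gripper": 1},
    {"x": 1.8,"y": 1.7,"z": 0,"ax": 0,"ay": 0,"az": 0,"gripper": 1},
    {"x": 1.2,"y": 1.1,"z": 0,"ax": 0,"ay": 0,"az": 0,"gripper": 1},
    {"x": 0,"y": 0,"z": 0,"ax": 0,"ay": 0,"az": 0,"gripper": 1},
    {"x": 0,"y": 0,"z": 0,"ax": 0,"ay": 0,"az": 0,"gripper": 1},
  ],
)

```text
clock: 7.23
position: [503.8, -245.1, 127.4]
ee_rot: [0.74, -0.673, -0.001, 0.0]
contact_force: [-0.1, 0.7, -2.9]
gripper_width: 52.4
grasp_force: 63.8
```

```bash
cat >> h.py <<'E'
def rim(P,x0):
    s=P[(abs(P[:,0]-465)<135)&(abs(P[:,1]+250)<145)&(P[:,2]>48)&(P[:,2]<60)]
    x,f=ringfit(s,(187,218),(169,200),x0); print('rim',len(s),x[:2].round(1),np.rad2deg(x[2]).round(2),round(f,2)); return x
def circ(P,xy,zl,zh,rad=36):
    t=P[(np.hypot(*(P[:,:2]-xy).T)<rad)&(P[:,2]>zl)&(P[:,2]<zh)]
    if len(t)<20: return print('none',xy)
    (a,b),r=cv2.minEnclosingCircle(t[:,:2].astype(np.float32)); print('circ',xy,len(t),np.round((a,b,r),1),'ext',np.percentile(t,[1,99],axis=0).mean(0).round(1))
def box2w(x,l):
    c,s=np.cos(x[2]),np.sin(x[2]); return np.array([x[0]+c*l[0]-s*l[1],x[1]+s*l[0]+c*l[1]])
E
python3 - <<'E'
from h import *
s=st(); p,w=wworld(); P=w.reshape(-1,3)
x=rim(P,(461,-249,.097)); circ(P,(500,-186),69,80); circ(P,(645,-169),64,75)
t=s['position'][2]+39.3; circ(P,tuple(s['position'][:2]),t-4,t+4)
for y in (58,-1.5,-60.5): print(y,box2w(x,(45,y)).round(1))
b=box2w(x,(45,-1.5)); to(s,(b[0],b[1],36))
E
```

```text
{'clock': 7.233, 'joints': [-0.164, 0.348, -0.263, -0.001, -0.963, 0.259], 'position': [503.813, -245.146, 127.366], 'ee_rot': [0.74, -0.673, -0.001, 0.0], 'contact_force': [-0.102, 0.655, -2.861], 'gripper_width': 52.412, 'grasp_force': 63.808}
rim 10565 [ 461.7 -248.7] 5.39 0.4
none (500, -186)
circ (645, -169) 2869 [ 644.3 -168.8   28.3] ext [ 643.6 -170.3   67.9]
circ (np.float64(503.8126718445216), np.float64(-245.14647853767235)) 12389 [ 505.  -250.9   34.5] ext [ 504.7 -246.1  166.3]
58 [ 501.1 -186.7]
-1.5 [ 506.7 -245.9]
-60.5 [ 512.2 -304.7]
tool y deg -174.61 tilt [-0.0026  0.0011 -1.    ]
shift cm [ 0.12 -0.3   9.14]
```

Request:
send_rows(
  targets=[
    {"x": 0.05,"y": -0.2,"z": 2.0,"ax": 0,"ay": 0,"az": 0,"gripper": 1},
    {"x": 0,"y": 0,"z": 2.0,"ax": 0,"ay": 0,"az": 0,"gripper": 1},
    {"x": 0,"y": 0,"z": 2.0,"ax": 0,"ay": 0,"az": 0,"gripper": 1},
    {"x": 0,"y": 0,"z": 1.5,"ax": 0,"ay": 0,"az": 0,"gripper": 1},
    {"x": 0,"y": 0,"z": 1.0,"ax": 0,"ay": 0,"az": 0,"gripper": 1},
  ],
)

```text
clock: 7.7
position: [506.8, -243.8, 41.3]
ee_rot: [0.741, -0.672, -0.002, 0.001]
contact_force: [-0.6, 0.7, -2.3]
gripper_width: 52.5
grasp_force: 63.8
```

Request:
send_rows(
  targets=[
    {"x": 0,"y": 0,"z": 0.2,"ax": 0,"ay": 0,"az": 0,"gripper": 1},
    {"x": 0,"y": 0,"z": 0.2,"ax": 0,"ay": 0,"az": 0,"gripper": 1},
    {"x": 0,"y": 0,"z": 0,"ax": 0,"ay": 0,"az": 0,"gripper": 1},
  ],
)

```text
clock: 7.95
position: [508.1, -244.9, 40.1]
ee_rot: [0.741, -0.672, 0.0, -0.0]
contact_force: [0.3, -1.1, -2.4]
gripper_width: 52.5
grasp_force: 63.8
```

Request:
send_rows(
  targets=[
    {"x": 0,"y": 0.15,"z": 0.2,"ax": 0,"ay": 0,"az": 0,"gripper": 1},
    {"x": 0,"y": 0,"z": 0.2,"ax": 0,"ay": 0,"az": 0,"gripper": 1},
    {"x": 0,"y": 0,"z": 0.1,"ax": 0,"ay": 0,"az": 0,"gripper": 1},
    {"x": 0,"y": 0,"z": 0,"ax": 0,"ay": 0,"az": 0,"gripper": 1},
  ],
)

```text
clock: 8.28
position: [505.8, -245.3, 35.0]
ee_rot: [0.74, -0.672, 0.0, -0.0]
contact_force: [-0.2, -0.7, -1.9]
gripper_width: 52.5
grasp_force: 63.8
```

Request:
send_rows(
  targets=[
    {"x": 0,"y": 0,"z": 0.1,"ax": 0,"ay": 0,"az": 0,"gripper": 1},
    {"x": 0,"y": 0,"z": 0.1,"ax": 0,"ay": 0,"az": 0,"gripper": 1},
    {"x": 0,"y": 0,"z": 0,"ax": 0,"ay": 0,"az": 0,"gripper": 1},
  ],
)

```text
clock: 8.53
position: [506.2, -245.5, 34.3]
ee_rot: [0.74, -0.672, 0.0, 0.0]
contact_force: [-1.0, 0.8, 5.1]
gripper_width: 52.7
grasp_force: 64.7
```

Request:
send_rows(
  targets=[
    {"x": 0,"y": 0,"z": 0,"ax": 0,"ay": 0,"az": 0,"gripper": -0.6},
    {"x": 0,"y": 0,"z": 0,"ax": 0,"ay": 0,"az": 0,"gripper": -0.6},
    {"x": 0,"y": 0,"z": 0,"ax": 0,"ay": 0,"az": 0,"gripper": -0.6},
    {"x": 0,"y": 0,"z": 0,"ax": 0,"ay": 0,"az": 0,"gripper": -0.6},
    {"x": 0,"y": 0,"z": -0.5,"ax": 0,"ay": 0,"az": 0,"gripper": -0.6},
  ],
)

```text
clock: 8.95
position: [505.1, -245.1, 37.0]
ee_rot: [0.74, -0.672, -0.001, 0.0]
contact_force: [-0.0, -0.4, 0.3]
gripper_width: 68.5
grasp_force: 0.0
```

Request:
send_rows(
  targets=[
    {"x": 0,"y": 0,"z": -1.5,"ax": 0,"ay": 0,"az": 0,"gripper": -0.6},
    {"x": 0,"y": 0,"z": -3,"ax": 0,"ay": 0,"az": 0,"gripper": -0.8},
    {"x": 0,"y": 0,"z": -3,"ax": 0,"ay": 0,"az": 0,"gripper": -1},
    {"x": 0,"y": 0,"z": -1,"ax": 0,"ay": 0,"az": 0,"gripper": -1},
    {"x": 0,"y": 0,"z": 0,"ax": 0,"ay": 0,"az": 0,"gripper": -1},
  ],
)

```text
clock: 9.37
position: [508.2, -245.9, 126.6]
ee_rot: [0.741, -0.672, 0.003, -0.002]
contact_force: [-0.1, -0.8, -0.4]
gripper_width: 85.2
grasp_force: 0.0
```

```bash
python3 - <<'E'
from h import *
s=st(); p,w=wworld(); P=w.reshape(-1,3); cv2.imwrite('pics/w5.png',p[...,::-1])
circ(P,(506,-246),70,80); circ(P,(500,-186),70,80); circ(P,(645,-169),64,75)
p,d=arm.get_image('top'); Q=world('top',d).reshape(-1,3); circ(Q,(506,-246),69,82,33);circ(Q,(500,-186),69,82,33)
x=rim(P,(461,-249,.097))
to(s,(645,-169,100))
E
```

```text
{'clock': 9.367, 'joints': [-0.163, 0.35, -0.263, 0.001, -0.95, 0.26], 'position': [508.173, -245.945, 126.633], 'ee_rot': [0.741, -0.672, 0.003, -0.002], 'contact_force': [-0.069, -0.769, -0.387], 'gripper_width': 85.248, 'grasp_force': 0.0}
circ (506, -246) 5541 [ 505.5 -241.4   31.4] ext [ 505.7 -241.7   73.2]
circ (500, -186) 4162 [ 500.1 -189.4   32.7] ext [ 499.9 -190.2   72.9]
circ (645, -169) 2892 [ 644.8 -169.5   28.3] ext [ 643.6 -170.4   67.7]
circ (506, -246) 104 [ 504.7 -243.8   27.4] ext [ 502.7 -244.6   75.3]
circ (500, -186) 328 [ 498.6 -187.1   31. ] ext [ 498.6 -183.2   75.1]
rim 12833 [ 461.5 -249.2] 5.48 1.04
tool y deg -174.45 tilt [ 0.0076 -0.0021 -1.    ]
shift cm [ -6.34 -14.34   2.75]
```

Request:
send_rows(
  targets=[
    {"x": -0.7,"y": -1.5,"z": 0,"ax": 0,"ay": 0,"az": 0,"gripper": -1},
    {"x": -1.5,"y": -3.5,"z": 0,"ax": 0,"ay": 0,"az": 0,"gripper": -1},
    {"x": -1.6,"y": -3.6,"z": 0,"ax": 0,"ay": 0,"az": 0,"gripper": -1},
    {"x": -1.5,"y": -3.5,"z": 0,"ax": 0,"ay": 0,"az": 0,"gripper": -1},
    {"x": -0.9,"y": -2.2,"z": 2,"ax": 0,"ay": 0,"az": 0,"gripper": -1},
  ],
)

```text
clock: 9.88
position: [647.8, -168.1, 104.7]
ee_rot: [0.741, -0.671, 0.003, -0.002]
contact_force: [0.4, -1.1, 0.9]
gripper_width: 85.4
grasp_force: 0.0
```

Request:
send_rows(
  targets=[
    {"x": 0,"y": 0,"z": 2,"ax": 0,"ay": 0,"az": 0,"gripper": -1},
    {"x": 0,"y": 0,"z": 1,"ax": 0,"ay": 0,"az": 0,"gripper": -1},
    {"x": 0,"y": 0,"z": 0,"ax": 0,"ay": 0,"az": 0,"gripper": -1},
    {"x": 0,"y": 0,"z": 0,"ax": 0,"ay": 0,"az": 0,"gripper": -1},
  ],
)

```text
clock: 10.22
position: [641.2, -170.0, 71.4]
ee_rot: [0.74, -0.672, -0.001, 0.001]
contact_force: [0.2, -0.3, 0.6]
gripper_width: 85.3
grasp_force: 0.0
```

```bash
python3 - <<'E'
from h import *
s=st(); p,w=wworld(); P=w.reshape(-1,3)
circ(P,(645,-169),66,74)
to(s,(645,-169.2,28))
E
```

```text
{'clock': 10.217, 'joints': [-0.016, 0.563, -0.056, 0.0, -0.955, 0.112], 'position': [641.227, -170.034, 71.392], 'ee_rot': [0.74, -0.672, -0.001, 0.001], 'contact_force': [0.154, -0.267, 0.627], 'gripper_width': 85.297, 'grasp_force': 0.0}
circ (645, -169) 8195 [ 644.9 -168.7   28.2] ext [ 645.  -169.9   69.2]
tool y deg -174.49 tilt [-3.4e-03 -3.0e-04 -1.0e+00]
shift cm [-0.05 -0.4   4.34]
```

Request:
send_rows(
  targets=[
    {"x": -0.03,"y": -0.3,"z": 1.3,"ax": 0,"ay": 0,"az": 0,"gripper": -1},
    {"x": 0,"y": 0,"z": 1.5,"ax": 0,"ay": 0,"az": 0,"gripper": -1},
    {"x": 0,"y": 0,"z": 1,"ax": 0,"ay": 0,"az": 0,"gripper": -1},
    {"x": 0,"y": 0,"z": 0.5,"ax": 0,"ay": 0,"az": 0,"gripper": -1},
    {"x": 0,"y": 0,"z": 0,"ax": 0,"ay": 0,"az": 0,"gripper": -1},
  ],
)

```text
clock: 10.68
position: [644.2, -169.5, 28.5]
ee_rot: [0.74, -0.672, -0.001, 0.001]
contact_force: [-1.5, -0.0, 0.4]
gripper_width: 85.4
grasp_force: 0.0
```

Request:
send_rows(
  targets=[
    {"x": 0,"y": 0,"z": 0,"ax": 0,"ay": 0,"az": 0,"gripper": -1},
    {"x": 0,"y": 0,"z": 0,"ax": 0,"ay": 0,"az": 0,"gripper": -1},
  ],
)

```text
clock: 10.85
position: [645.8, -169.4, 30.7]
ee_rot: [0.74, -0.672, 0.001, -0.0]
contact_force: [0.3, 0.1, -0.8]
gripper_width: 85.6
grasp_force: 0.0
```

Request:
send_rows(
  targets=[
    {"x": 0,"y": 0,"z": 0,"ax": 0,"ay": 0,"az": 0,"gripper": 1},
    {"x": 0,"y": 0,"z": 0,"ax": 0,"ay": 0,"az": 0,"gripper": 1},
    {"x": 0,"y": 0,"z": 0,"ax": 0,"ay": 0,"az": 0,"gripper": 1},
    {"x": 0,"y": 0,"z": 0,"ax": 0,"ay": 0,"az": 0,"gripper": 1},
    {"x": 0,"y": 0,"z": 0,"ax": 0,"ay": 0,"az": 0,"gripper": 1},
  ],
)

```text
clock: 11.27
position: [646.2, -169.4, 31.1]
ee_rot: [0.741, -0.672, 0.001, -0.001]
contact_force: [0.1, 0.4, 5.2]
gripper_width: 52.4
grasp_force: 63.1
```

Request:
send_rows(
  targets=[
    {"x": 0,"y": 0,"z": -1.5,"ax": 0,"ay": 0,"az": 0,"gripper": 1},
    {"x": 0,"y": 0,"z": -3,"ax": 0,"ay": 0,"az": 0,"gripper": 1},
    {"x": 0,"y": 0,"z": -3,"ax": 0,"ay": 0,"az": 0,"gripper": 1},
    {"x": 0.5,"y": 0.6,"z": -2.5,"ax": 0,"ay": 0,"az": 0,"gripper": 1},
    {"x": 1.5,"y": 1.9,"z": 0,"ax": 0,"ay": 0,"az": 0,"gripper": 1},
  ],
)

```text
clock: 11.68
position: [627.2, -190.9, 135.3]
ee_rot: [0.742, -0.671, 0.005, -0.003]
contact_force: [1.3, -1.5, -0.7]
gripper_width: 52.4
grasp_force: 63.7
```

Request:
send_rows(
  targets=[
    {"x": 2.2,"y": 2.7,"z": 0,"ax": 0,"ay": 0,"az": 0,"gripper": 1},
    {"x": 2.2,"y": 2.7,"z": 0,"ax": 0,"ay": 0,"az": 0,"gripper": 1},
    {"x": 2.2,"y": 2.7,"z": 0,"ax": 0,"ay": 0,"az": 0,"gripper": 1},
    {"x": 1.9,"y": 2.2,"z": 0,"ax": 0,"ay": 0,"az": 0,"gripper": 1},
    {"x": 1.6,"y": 1.9,"z": 0,"ax": 0,"ay": 0,"az": 0,"gripper": 1},
  ],
)

```text
clock: 12.1
position: [507.8, -304.5, 128.7]
ee_rot: [0.74, -0.673, -0.001, 0.0]
contact_force: [0.8, -0.1, -1.7]
gripper_width: 52.2
grasp_force: 63.6
```

Request:
send_rows(
  targets=[
    {"x": 0,"y": 0,"z": 0,"ax": 0,"ay": 0,"az": 0,"gripper": 1},
    {"x": 0,"y": 0,"z": 0,"ax": 0,"ay": 0,"az": 0,"gripper": 1},
    {"x": 0,"y": 0,"z": 0,"ax": 0,"ay": 0,"az": 0,"gripper": 1},
  ],
)

```text
clock: 12.35
position: [510.4, -303.5, 129.2]
ee_rot: [0.74, -0.672, -0.0, -0.0]
contact_force: [0.4, -0.3, -1.6]
gripper_width: 52.6
grasp_force: 63.6
```

```bash
python3 - <<'E'
from h import *
s=st(); p,w=wworld(); P=w.reshape(-1,3); pos=np.array(s['position'])
x=rim(P,(461,-249,.097))
hsv=cv2.cvtColor(p,cv2.COLOR_RGB2HSV).reshape(-1,3)
k=(hsv[:,0]>105)&(hsv[:,0]<125)&(hsv[:,1]>120)&(np.linalg.norm(P[:,:2]-pos[:2],axis=1)<45)&(P[:,2]>100)
t=P[k]; z0=np.median(t[:,2]); t=t[abs(t[:,2]-z0)<4]; print('cap',len(t),z0-pos[2],(np.percentile(t,[1,99],axis=0).mean(0)-pos).round(1))
b=box2w(x,(45,-60.5)); print(b); to(s,(b[0],b[1],36))
p,d=arm.get_image('scene'); hsv=cv2.cvtColor(p,cv2.COLOR_RGB2HSV).reshape(-1,3); Q=world('scene',d).reshape(-1,3)
k=(hsv[:,0]>12)&(hsv[:,0]<26)&(hsv[:,1]>120)&(Q[:,2]>70)&(Q[:,2]<82)
for xy in ((506,-245),(500,-186)): circ(Q[k],xy,70,82,33)
E
```

```text
{'clock': 12.35, 'joints': [-0.264, 0.397, -0.179, -0.001, -0.995, 0.36], 'position': [510.375, -303.533, 129.222], 'ee_rot': [0.74, -0.672, -0.0, -0.0], 'contact_force': [0.444, -0.345, -1.556], 'gripper_width': 52.623, 'grasp_force': 63.614}
rim 8609 [ 461.4 -249.6] 5.71 0.41
cap 11684 38.73966277875556 [-0.7 -1.3 37.9]
[ 512.23097878 -305.27988884]
tool y deg -174.51 tilt [-7.e-04  7.e-04 -1.e+00]
shift cm [ 0.2  -0.17  9.32]
circ (506, -245) 258 [ 503.3 -242.3   30.6] ext [ 499.7 -244.    74.8]
circ (500, -186) 345 [ 501.1 -186.    28.8] ext [ 498.8 -186.5   74.7]
```

Request:
send_rows(
  targets=[
    {"x": 0.12,"y": -0.15,"z": 2.0,"ax": 0,"ay": 0,"az": 0,"gripper": 1},
    {"x": 0,"y": 0,"z": 2.0,"ax": 0,"ay": 0,"az": 0,"gripper": 1},
    {"x": 0,"y": 0,"z": 2.0,"ax": 0,"ay": 0,"az": 0,"gripper": 1},
    {"x": 0,"y": 0,"z": 1.5,"ax": 0,"ay": 0,"az": 0,"gripper": 1},
    {"x": 0,"y": 0,"z": 1.0,"ax": 0,"ay": 0,"az": 0,"gripper": 1},
  ],
)

```text
clock: 12.87
position: [511.9, -303.6, 42.6]
ee_rot: [0.741, -0.672, -0.001, 0.001]
contact_force: [0.1, 0.2, -2.3]
gripper_width: 52.8
grasp_force: 63.6
```

Request:
send_rows(
  targets=[
    {"x": 0,"y": 0,"z": 0.2,"ax": 0,"ay": 0,"az": 0,"gripper": 1},
    {"x": 0,"y": 0,"z": 0.2,"ax": 0,"ay": 0,"az": 0,"gripper": 1},
    {"x": 0,"y": 0,"z": 0.2,"ax": 0,"ay": 0,"az": 0,"gripper": 1},
    {"x": 0,"y": 0,"z": 0,"ax": 0,"ay": 0,"az": 0,"gripper": 1},
  ],
)

```text
clock: 13.2
position: [512.8, -304.9, 39.4]
ee_rot: [0.74, -0.672, 0.001, -0.0]
contact_force: [0.7, -0.0, -1.9]
gripper_width: 52.4
grasp_force: 63.6
```

Request:
send_rows(
  targets=[
    {"x": 0,"y": 0.05,"z": 0.2,"ax": 0,"ay": 0,"az": 0,"gripper": 1},
    {"x": 0,"y": 0,"z": 0.15,"ax": 0,"ay": 0,"az": 0,"gripper": 1},
    {"x": 0,"y": 0,"z": 0.1,"ax": 0,"ay": 0,"az": 0,"gripper": 1},
    {"x": 0,"y": 0,"z": 0,"ax": 0,"ay": 0,"az": 0,"gripper": 1},
  ],
)

```text
clock: 13.53
position: [511.9, -305.1, 35.0]
ee_rot: [0.74, -0.672, 0.0, -0.0]
contact_force: [-0.8, 0.4, 0.9]
gripper_width: 52.5
grasp_force: 64.0
```

Request:
send_rows(
  targets=[
    {"x": 0,"y": 0,"z": 0.05,"ax": 0,"ay": 0,"az": 0,"gripper": 1},
    {"x": 0,"y": 0,"z": 0.05,"ax": 0,"ay": 0,"az": 0,"gripper": 1},
    {"x": 0,"y": 0,"z": 0,"ax": 0,"ay": 0,"az": 0,"gripper": 1},
  ],
)

```text
clock: 13.78
position: [511.9, -305.2, 35.0]
ee_rot: [0.741, -0.672, 0.001, 0.0]
contact_force: [-2.7, 1.0, 7.0]
gripper_width: 52.4
grasp_force: 64.7
```

Request:
send_rows(
  targets=[
    {"x": 0,"y": 0,"z": 0,"ax": 0,"ay": 0,"az": 0,"gripper": -0.6},
    {"x": 0,"y": 0,"z": 0,"ax": 0,"ay": 0,"az": 0,"gripper": -0.6},
    {"x": 0,"y": 0,"z": 0,"ax": 0,"ay": 0,"az": 0,"gripper": -0.6},
    {"x": 0,"y": 0,"z": 0,"ax": 0,"ay": 0,"az": 0,"gripper": -0.6},
    {"x": 0,"y": 0,"z": -0.5,"ax": 0,"ay": 0,"az": 0,"gripper": -0.6},
  ],
)

```text
clock: 14.2
position: [510.8, -304.7, 37.3]
ee_rot: [0.74, -0.672, -0.001, 0.0]
contact_force: [-0.7, -0.5, -0.8]
gripper_width: 68.4
grasp_force: 0.0
```

Request:
send_rows(
  targets=[
    {"x": 0,"y": 0,"z": -1.5,"ax": 0,"ay": 0,"az": 0,"gripper": -0.6},
    {"x": 0,"y": 0,"z": -3,"ax": 0,"ay": 0,"az": 0,"gripper": -0.6},
    {"x": 0,"y": 0,"z": -4,"ax": 0,"ay": 0,"az": 0,"gripper": -0.6},
    {"x": 0,"y": 0,"z": -4,"ax": 0,"ay": 0,"az": 0,"gripper": -0.6},
    {"x": -1,"y": 0,"z": 0,"ax": 0,"ay": 0,"az": 0,"gripper": -0.4},
  ],
)

```text
clock: 14.62
position: [515.8, -298.3, 173.0]
ee_rot: [0.74, -0.672, 0.009, -0.002]
contact_force: [0.6, -0.3, 1.2]
gripper_width: 60.3
grasp_force: 0.0
```

```bash
python3 - <<'E'
from h import *
s=st(); p,w=wworld(); P=w.reshape(-1,3)
x=rim(P,(461,-249,.097))
p2,d=arm.get_image('top'); Q=world('top',d).reshape(-1,3)
for xy in ((512,-305),(506,-245),(500,-186)): circ(P,xy,71,80,31); circ(Q,xy,70,82,31)
a=p[...,::-1]; b=p2[250:360,310:440,::-1]
cv2.imwrite('pics/w6.png',np.hstack([cv2.resize(a,(400,300)),cv2.resize(b,(355,300),interpolation=cv2.INTER_CUBIC)]))
E
```

```text
{'clock': 14.617, 'joints': [-0.251, 0.351, -0.133, 0.005, -1.068, 0.345], 'position': [515.756, -298.341, 172.958], 'ee_rot': [0.74, -0.672, 0.009, -0.002], 'contact_force': [0.569, -0.328, 1.171], 'gripper_width': 60.328, 'grasp_force': 0.0}
rim 8340 [ 461.3 -249.7] 5.66 1.22
circ (512, -305) 4028 [ 511.5 -304.9   27.9] ext [ 511.5 -305.6   73.5]
circ (512, -305) 170 [ 510.5 -304.3   28. ] ext [ 507.7 -304.1   75.6]
circ (506, -245) 3214 [ 505.2 -245.4   28. ] ext [ 505.9 -246.1   73.4]
circ (506, -245) 315 [ 505.  -243.8   27.8] ext [ 504.3 -244.3   75.5]
circ (500, -186) 2403 [ 499.7 -184.9   28.1] ext [ 499.8 -185.7   73.3]
circ (500, -186) 309 [ 498.6 -183.8   27.9] ext [ 498.3 -183.6   75.5]
```

View pics/w6.png

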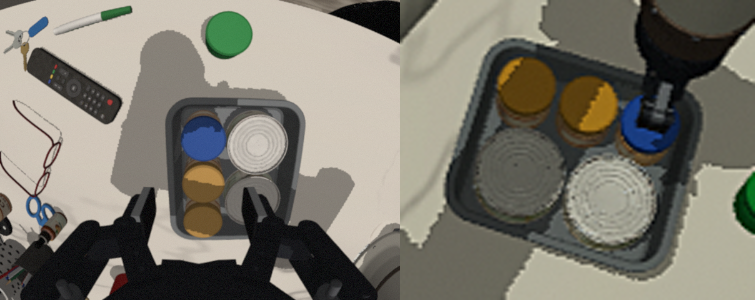

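All three caps stand in the row (left panel: blue 204,138; orange 203,182 and 202,220), with both tins flat. Next, the tab: turn the tool to its diagonal and go over it.

Request:
send_rows(
  targets=[
    {"x": 0,"y": 0,"z": 0,"ax": 0,"ay": 0,"az": 7.16,"gripper": 0.18},
    {"x": 0,"y": 0,"z": 0,"ax": 0,"ay": 0,"az": 7.16,"gripper": 0.18},
    {"x": 0,"y": 0,"z": 0,"ax": 0,"ay": 0,"az": 7.16,"gripper": 0.18},
    {"x": 0,"y": 0,"z": 0,"ax": 0,"ay": 0,"az": 7.16,"gripper": 0.18},
    {"x": 0,"y": 0,"z": 0,"ax": 0,"ay": 0,"az": 7.16,"gripper": 0.18},
  ],
)

```text
clock: 15.13
position: [509.7, -294.8, 161.6]
ee_rot: [-0.495, 0.869, 0.001, -0.001]
contact_force: [-1.0, -0.2, 1.0]
gripper_width: 34.9
grasp_force: 0.0
```

Request:
send_rows(
  targets=[
    {"x": 0,"y": 0,"z": 0,"ax": 0,"ay": 0,"az": 7.16,"gripper": 0.18},
    {"x": 0,"y": 0,"z": 0,"ax": 0,"ay": 0,"az": 7.16,"gripper": 0.18},
    {"x": 0,"y": 0,"z": 0,"ax": 0,"ay": 0,"az": 5.4,"gripper": 0.18},
    {"x": 0,"y": 0,"z": 0,"ax": 0,"ay": 0,"az": 0,"gripper": 0.18},
    {"x": -2.6,"y": 2.7,"z": 0,"ax": 0,"ay": 0,"az": 0,"gripper": 0.18},
  ],
)

```text
clock: 15.55
position: [512.5, -261.0, 161.6]
ee_rot: [-0.34, 0.94, 0.0, -0.001]
contact_force: [1.8, 0.6, 0.8]
gripper_width: 34.8
grasp_force: 0.0
```

Request:
send_rows(
  targets=[
    {"x": -2.7,"y": 2.8,"z": 0,"ax": 0,"ay": 0,"az": 0,"gripper": 0.18},
    {"x": -2.7,"y": 2.8,"z": 0,"ax": 0,"ay": 0,"az": 0,"gripper": 0.18},
    {"x": -2.7,"y": 2.8,"z": 0,"ax": 0,"ay": 0,"az": 0,"gripper": 0.18},
    {"x": -2.7,"y": 2.8,"z": 0,"ax": 0,"ay": 0,"az": 0,"gripper": 0.18},
    {"x": -2.7,"y": 2.8,"z": 0,"ax": 0,"ay": 0,"az": 0,"gripper": 0.18},
  ],
)

```text
clock: 15.97
position: [525.9, -62.0, 162.5]
ee_rot: [-0.343, 0.939, 0.0, -0.001]
contact_force: [0.9, -0.1, 0.4]
gripper_width: 34.9
grasp_force: 0.0
```

Request:
send_rows(
  targets=[
    {"x": -2.7,"y": 2.8,"z": 0,"ax": 0,"ay": 0,"az": 0,"gripper": 0.18},
    {"x": -2.7,"y": 2.8,"z": 0,"ax": 0,"ay": 0,"az": 0,"gripper": 0.18},
    {"x": -2.3,"y": 2.4,"z": 1,"ax": 0,"ay": 0,"az": 0,"gripper": 0.18},
    {"x": -1.5,"y": 1.5,"z": 2,"ax": 0,"ay": 0,"az": 0,"gripper": 0.18},
    {"x": 0,"y": 0,"z": 1,"ax": 0,"ay": 0,"az": 0,"gripper": 0.18},
  ],
)

```text
clock: 16.38
position: [535.3, 71.6, 120.9]
ee_rot: [-0.345, 0.939, 0.0, -0.001]
contact_force: [-0.3, 0.1, -0.3]
gripper_width: 35.4
grasp_force: 0.0
```

Request:
send_rows(
  targets=[
    {"x": 0,"y": 0,"z": 0,"ax": 0,"ay": 0,"az": 0,"gripper": 0.18},
    {"x": 0,"y": 0,"z": 0,"ax": 0,"ay": 0,"az": 0,"gripper": 0.18},
    {"x": 0,"y": 0,"z": 0,"ax": 0,"ay": 0,"az": 0,"gripper": 0.18},
  ],
)

```text
clock: 16.63
position: [536.3, 67.4, 123.6]
ee_rot: [-0.342, 0.94, -0.0, 0.0]
contact_force: [-0.0, 0.3, -0.2]
gripper_width: 35.1
grasp_force: 0.0
```

```bash
python3 - <<'E'
from h import *
s=st(); p,w=wworld(); P=w.reshape(-1,3); cv2.imwrite('pics/w7.png',p[...,::-1])
t=P[(abs(P[:,0]-445)<150)&(abs(P[:,1]-207)<160)&(P[:,2]>57)&(P[:,2]<71)]
x,f=ringfit(t,(194,225),(166,197),(445,207,-.087)); print('lid',len(t),x[:2].round(1),np.rad2deg(x[2]).round(2),f)
tb=box2w(x,(104,-119.5)); print('tab pred',tb)
k=(np.hypot(*(P[:,:2]-(538,79)).T)<22)&(P[:,2]>70)&(P[:,2]<88); q=P[k]; print(k.sum(), np.percentile(q,[2,50,98],axis=0).round(1).tolist())
c=cv2.fitLine(q[:,:2].astype(np.float32),cv2.DIST_HUBER,0,.01,.01).ravel(); print('line dir',np.degrees(np.arctan2(c[1],c[0])),c[2:])
to(s,(tb[0],tb[1],46))
E
```

```text
{'clock': 16.633, 'joints': [0.425, 0.319, -0.318, 0.001, -0.933, -1.299], 'position': [536.304, 67.415, 123.6], 'ee_rot': [-0.342, 0.94, -0.0, 0.0], 'contact_force': [-0.028, 0.272, -0.249], 'gripper_width': 35.06, 'grasp_force': 0.0}
lid 12198 [444.2 206.5] -5.44 0.654456968353701
tab pred [536.36661147  77.63196604]
295 [[527.5, 69.1, 72.7], [535.8, 76.2, 79.9], [545.2, 84.1, 81.6]]
line dir 40.189953 [535.5757   76.20334]
tool y deg 129.99 tilt [ 2.e-04 -4.e-04 -1.e+00]
shift cm [-0.66  0.78  7.76]
```

View pics/w7.png

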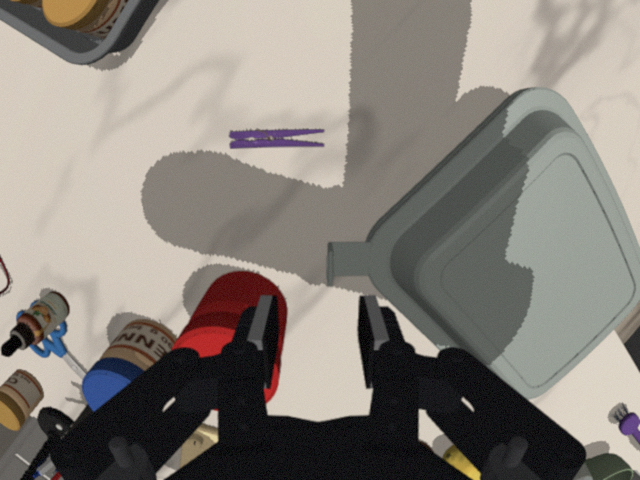

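The plate of the top lid's tab shows at (332,262), with the lid to its right. The plate line is at 40.2° and its centre at (536,76.5), with its top at z 81. I'll descend over it and close.

Request:
send_rows(
  targets=[
    {"x": -0.6,"y": 0.73,"z": 0.5,"ax": 0,"ay": 0,"az": 0,"gripper": 0.18},
    {"x": 0,"y": 0,"z": 0,"ax": 0,"ay": 0,"az": 0,"gripper": 0.18},
    {"x": 0,"y": 0,"z": 1.5,"ax": 0,"ay": 0,"az": 0,"gripper": 0.18},
    {"x": 0,"y": 0,"z": 1.5,"ax": 0,"ay": 0,"az": 0,"gripper": 0.18},
    {"x": 0,"y": 0,"z": 1.5,"ax": 0,"ay": 0,"az": 0,"gripper": 0.18},
  ],
)

```text
clock: 17.1
position: [536.3, 77.9, 73.4]
ee_rot: [-0.342, 0.94, 0.0, 0.001]
contact_force: [0.1, 0.4, 0.3]
gripper_width: 35.1
grasp_force: 0.0
```

Request:
send_rows(
  targets=[
    {"x": 0,"y": 0,"z": 1.2,"ax": 0,"ay": 0,"az": 0,"gripper": 0.18},
    {"x": 0,"y": 0,"z": 0.8,"ax": 0,"ay": 0,"az": 0,"gripper": 0.18},
    {"x": 0,"y": 0,"z": 0.4,"ax": 0,"ay": 0,"az": 0,"gripper": 0.18},
    {"x": 0,"y": 0,"z": 0,"ax": 0,"ay": 0,"az": 0,"gripper": 0.18},
    {"x": 0,"y": 0,"z": 0,"ax": 0,"ay": 0,"az": 0,"gripper": 0.18},
  ],
)

```text
clock: 17.52
position: [536.4, 77.9, 49.7]
ee_rot: [-0.342, 0.94, -0.0, 0.0]
contact_force: [0.4, 0.1, 0.0]
gripper_width: 34.9
grasp_force: 0.0
```

Request:
send_rows(
  targets=[
    {"x": 0,"y": -0.03,"z": 0.3,"ax": 0,"ay": 0,"az": 0,"gripper": 0.18},
    {"x": 0,"y": 0,"z": 0,"ax": 0,"ay": 0,"az": 0,"gripper": 0.18},
    {"x": 0,"y": 0,"z": 0,"ax": 0,"ay": 0,"az": 0,"gripper": 0.5},
    {"x": 0,"y": 0,"z": 0,"ax": 0,"ay": 0,"az": 0,"gripper": 0.7},
    {"x": 0,"y": 0,"z": 0,"ax": 0,"ay": 0,"az": 0,"gripper": 0.8},
  ],
)

```text
clock: 17.93
position: [536.3, 77.6, 46.6]
ee_rot: [-0.342, 0.94, 0.0, 0.0]
contact_force: [-0.1, -0.6, -0.3]
gripper_width: 8.4
grasp_force: 0.0
```

Request:
send_rows(
  targets=[
    {"x": 0,"y": 0,"z": 0,"ax": 0,"ay": 0,"az": 0,"gripper": 0.9},
    {"x": 0,"y": 0,"z": 0,"ax": 0,"ay": 0,"az": 0,"gripper": 1},
    {"x": 0,"y": 0,"z": 0,"ax": 0,"ay": 0,"az": 0,"gripper": 1},
    {"x": 0,"y": 0,"z": 0,"ax": 0,"ay": 0,"az": 0,"gripper": 1},
    {"x": 0,"y": 0,"z": 0,"ax": 0,"ay": 0,"az": 0,"gripper": 1},
  ],
)

```text
clock: 18.35
position: [536.4, 77.4, 46.6]
ee_rot: [-0.342, 0.94, -0.0, 0.0]
contact_force: [1.5, -3.0, 2.5]
gripper_width: 0.8
grasp_force: 53.3
```

```bash
python3 - <<'E'
from h import *
s=st(); p,w=wworld(); P=w.reshape(-1,3)
t=P[(abs(P[:,0]-445)<150)&(abs(P[:,1]-207)<160)&(P[:,2]>57)&(P[:,2]<71)]
x,f=ringfit(t,(194,225),(166,197),(445,207,-.087)); print('lid',len(t),x[:2].round(1),np.rad2deg(x[2]).round(2),f)
E
```

```text
{'clock': 18.35, 'joints': [0.443, 0.418, -0.4, 0.001, -0.752, -1.316], 'position': [536.373, 77.361, 46.606], 'ee_rot': [-0.342, 0.94, -0.0, 0.0], 'contact_force': [1.527, -2.993, 2.487], 'gripper_width': 0.802, 'grasp_force': 53.255}
lid 18055 [444.3 206.9] -6.34 0.709827313063695
```

Width reads 0.8 (it has read 2.5 low throughout), so the 3 mm plate is gripped. Now peel: tip about the far corner, 292 mm away.

Request:
send_rows(
  targets=[
    {"x": 0,"y": -0.01,"z": -0.25,"ax": 0.5,"ay": 0,"az": 0,"gripper": 1},
    {"x": 0,"y": -0.02,"z": -0.51,"ax": 1,"ay": 0,"az": 0,"gripper": 1},
    {"x": 0,"y": -0.02,"z": -0.51,"ax": 1,"ay": 0,"az": 0,"gripper": 1},
    {"x": 0,"y": -0.02,"z": -0.51,"ax": 1,"ay": 0,"az": 0,"gripper": 1},
    {"x": 0,"y": 0,"z": 0,"ax": 0,"ay": 0,"az": 0,"gripper": 1},
  ],
)

```text
clock: 18.82
position: [536.5, 78.0, 64.3]
ee_rot: [-0.342, 0.939, -0.029, 0.011]
contact_force: [4.1, -0.5, -4.0]
gripper_width: 1.1
grasp_force: 52.8
```

Request:
send_rows(
  targets=[
    {"x": 0,"y": -0.02,"z": -0.51,"ax": 1,"ay": 0,"az": 0,"gripper": 1},
    {"x": 0,"y": -0.02,"z": -0.51,"ax": 1,"ay": 0,"az": 0,"gripper": 1},
    {"x": 0,"y": -0.02,"z": -0.51,"ax": 1,"ay": 0,"az": 0,"gripper": 1},
    {"x": 0,"y": 0,"z": 0,"ax": 0,"ay": 0,"az": 0,"gripper": 1},
    {"x": 0,"y": 0,"z": 0,"ax": 0,"ay": 0,"az": 0,"gripper": 1},
  ],
)

```text
clock: 19.23
position: [535.6, 78.1, 79.3]
ee_rot: [-0.342, 0.938, -0.053, 0.019]
contact_force: [0.3, 1.2, -0.5]
gripper_width: 1.2
grasp_force: 53.2
```

```bash
cat >> h.py <<'E'
def domeplane(P):
    "lid pose from dome-top plane near lid"
    return None
E
python3 - <<'E'
from h import *
s=st()
Rt=R.from_quat(s['ee_rot']).as_matrix(); print('tilt deg',np.degrees(np.arccos(-Rt[2,2])))
for c in ('scene','top'):
    p,d=arm.get_image(c); P=world(c,d).reshape(-1,3)
    th=np.radians(-5); l=(P[:,:2]-(444.8,206.8))@np.array([[np.cos(th),-np.sin(th)],[np.sin(th),np.cos(th)]])
    k=(abs(l[:,0])<62)&(abs(l[:,1])<78)&(P[:,2]>80)&(P[:,2]<160)
    A=np.c_[l[k],np.ones(k.sum())]; z=P[k,2]; c_=np.linalg.lstsq(A,z,rcond=None)[0]; g=abs(A@c_-z)<4; c_=np.linalg.lstsq(A[g],z[g],rcond=None)[0]
    print(c,k.sum(),g.sum(),'slope x,y deg',np.degrees(np.arctan(c_[:2])).round(2),'z0',c_[2].round(1),'far-corner z (dome-plane)',(c_@[-87,102.5,1]).round(1))
    if c=='scene': cv2.imwrite('pics/s8.png',cv2.resize(p[140:300,170:370,::-1],(750,600),interpolation=cv2.INTER_CUBIC))
E
```

```text
{'clock': 19.233, 'joints': [0.51, 0.349, -0.476, 0.166, -0.731, -1.505], 'position': [535.573, 78.076, 79.278], 'ee_rot': [-0.342, 0.938, -0.053, 0.019], 'contact_force': [0.336, 1.17, -0.459], 'gripper_width': 1.169, 'grasp_force': 53.224}
tilt deg 6.448193994759143
scene 1338 1331 slope x,y deg [ 3.54 -6.36] z0 106.9 far-corner z (dome-plane) 90.1
top 2558 2097 slope x,y deg [ 3.37 -6.42] z0 106.1 far-corner z (dome-plane) 89.4
```

Request:
send_rows(
  targets=[
    {"x": 0,"y": -0.02,"z": -0.51,"ax": 1,"ay": 0,"az": 0,"gripper": 1},
    {"x": 0,"y": -0.02,"z": -0.51,"ax": 1,"ay": 0,"az": 0,"gripper": 1},
    {"x": 0,"y": -0.02,"z": -0.51,"ax": 1,"ay": 0,"az": 0,"gripper": 1},
    {"x": 0,"y": -0.02,"z": -0.51,"ax": 1,"ay": 0,"az": 0,"gripper": 1},
    {"x": 0,"y": 0,"z": 0,"ax": 0,"ay": 0,"az": 0,"gripper": 1},
  ],
)

```text
clock: 19.75
position: [534.5, 79.5, 100.0]
ee_rot: [-0.341, 0.936, -0.086, 0.031]
contact_force: [-0.5, 0.8, -1.6]
gripper_width: 0.9
grasp_force: 53.2
```

```bash
cat >> h.py <<'E'
def plane(ctr=(444.8,206.8),yaw=-5,cams=('scene','top'),save=None,zr=(80,200)):
    for c in cams:
        p,d=arm.get_image(c); P=world(c,d).reshape(-1,3)
        if save: cv2.imwrite(f'pics/{c}_{save}.png',p[...,::-1])
        th=np.radians(yaw); l=(P[:,:2]-ctr)@np.array([[np.cos(th),-np.sin(th)],[np.sin(th),np.cos(th)]])
        k=(abs(l[:,0])<62)&(abs(l[:,1])<78)&(P[:,2]>zr[0])&(P[:,2]<zr[1])
        A=np.c_[l[k],np.ones(k.sum())]; z=P[k,2]; g=np.ones(len(z),bool)
        for _ in range(4):
            c_=np.linalg.lstsq(A[g],z[g],rcond=None)[0]; g=abs(A@c_-z)<5
        print(c,k.sum(),g.sum(),'slope x,y deg',np.degrees(np.arctan(c_[:2])).round(2),'z0',c_[2].round(1),'far',(c_@[-87,102.5,1]).round(1),'tab',(c_@[87,-102.5,1]).round(1))
E
python3 - <<'E'
from h import *
s=st(); plane(save='t2')
a=cv2.imread('pics/scene_t2.png')[140:300,170:370]; cv2.imwrite('pics/s9.png',cv2.resize(a,(750,600),interpolation=cv2.INTER_CUBIC))
E
```

```text
{'clock': 19.75, 'joints': [0.551, 0.309, -0.521, 0.273, -0.733, -1.626], 'position': [534.495, 79.513, 99.972], 'ee_rot': [-0.341, 0.936, -0.086, 0.031], 'contact_force': [-0.526, 0.841, -1.601], 'gripper_width': 0.921, 'grasp_force': 53.226}
scene 1230 1218 slope x,y deg [ 6.49 -9.4 ] z0 116.7 far 89.8 tab 143.5
top 2503 2318 slope x,y deg [ 6.58 -9.53] z0 116.1 far 88.9 tab 143.3
```

View pics/s9.png

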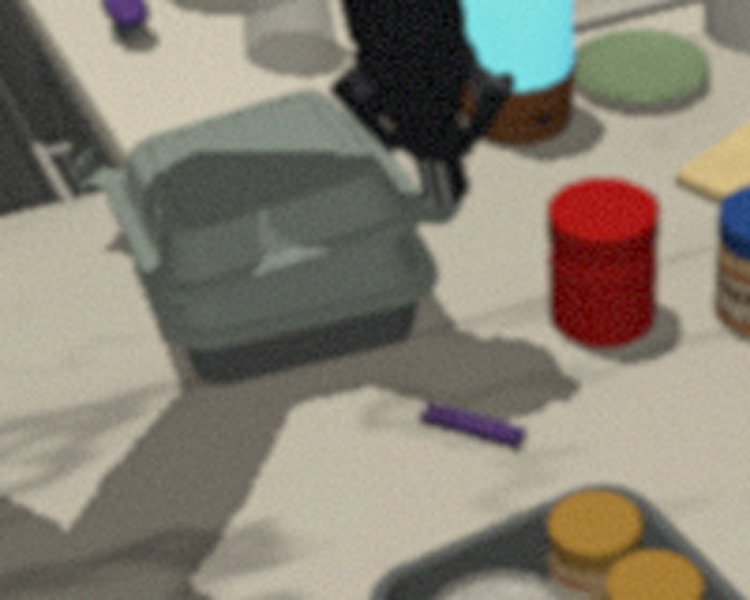

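The lid is tipped off at the tab side (tab corner up ~54 mm), with its far corner still down. The lower lid stays flat on the box at (290,300). A little more tilt will free the last spot, then lift.

Request:
send_rows(
  targets=[
    {"x": 0,"y": -0.02,"z": -0.51,"ax": 1,"ay": 0,"az": 0,"gripper": 1},
    {"x": 0,"y": -0.02,"z": -0.51,"ax": 1,"ay": 0,"az": 0,"gripper": 1},
    {"x": 0,"y": -0.02,"z": -0.51,"ax": 1,"ay": 0,"az": 0,"gripper": 1},
    {"x": 0,"y": 0,"z": 0,"ax": 0,"ay": 0,"az": 0,"gripper": 1},
  ],
)

```text
clock: 20.18
position: [533.1, 81.3, 115.0]
ee_rot: [-0.34, 0.933, -0.11, 0.04]
contact_force: [0.4, -0.1, -0.5]
gripper_width: 1.2
grasp_force: 53.2
```

Request:
send_rows(
  targets=[
    {"x": 0,"y": -0.1,"z": -0.5,"ax": 0,"ay": 0,"az": 0,"gripper": 1},
    {"x": 0,"y": -0.2,"z": -1,"ax": 0,"ay": 0,"az": 0,"gripper": 1},
    {"x": 0,"y": -0.4,"z": -1.5,"ax": 0,"ay": 0,"az": 0,"gripper": 1},
    {"x": 0,"y": -0.5,"z": -2,"ax": 0,"ay": 0,"az": 0,"gripper": 1},
    {"x": 0,"y": 0,"z": 0,"ax": 0,"ay": 0,"az": 0,"gripper": 1},
  ],
)

```text
clock: 20.6
position: [535.7, 82.5, 170.1]
ee_rot: [-0.339, 0.933, -0.11, 0.044]
contact_force: [1.7, 0.6, 0.1]
gripper_width: 1.2
grasp_force: 53.4
```

```bash
python3 - <<'E'
from h import *
s=st(); plane(save='t3')
E
```

```text
{'clock': 20.6, 'joints': [0.585, 0.22, -0.462, 0.307, -0.877, -1.654], 'position': [535.698, 82.456, 170.072], 'ee_rot': [-0.339, 0.933, -0.11, 0.044], 'contact_force': [1.688, 0.585, 0.132], 'gripper_width': 1.247, 'grasp_force': 53.356}
scene 1916 1094 slope x,y deg [  9.45 -11.72] z0 177.4 far 141.6 tab 213.1
top 2694 2524 slope x,y deg [  9.59 -12.35] z0 174.0 far 136.9 tab 211.2
```

Request:
send_rows(
  targets=[
    {"x": 0,"y": 0,"z": -1,"ax": -3,"ay": 0,"az": 0,"gripper": 1},
    {"x": 0,"y": 0,"z": -1,"ax": -4.2,"ay": 0,"az": 0,"gripper": 1},
    {"x": 0,"y": 0,"z": -1,"ax": -4,"ay": 0,"az": 0,"gripper": 1},
    {"x": 0,"y": 0,"z": 0,"ax": -3,"ay": 0,"az": 0,"gripper": 1},
    {"x": 0,"y": 0,"z": 0,"ax": -1,"ay": 0,"az": 0,"gripper": 1},
  ],
)

```text
clock: 21.12
position: [530.6, 84.9, 195.4]
ee_rot: [-0.341, 0.94, 0.015, -0.005]
contact_force: [-0.3, 0.4, -0.3]
gripper_width: 1.0
grasp_force: 53.2
```

Request:
send_rows(
  targets=[
    {"x": 0,"y": 0,"z": 0,"ax": 0,"ay": 0,"az": 0,"gripper": 1},
    {"x": 0,"y": 0,"z": 0,"ax": 0,"ay": 0,"az": 0,"gripper": 1},
    {"x": 0,"y": 0,"z": 0,"ax": 0,"ay": 0,"az": 0,"gripper": 1},
  ],
)

```text
clock: 21.37
position: [528.7, 85.0, 194.5]
ee_rot: [-0.342, 0.94, 0.014, -0.006]
contact_force: [0.4, 0.1, -0.2]
gripper_width: 1.0
grasp_force: 53.2
```

```bash
python3 - <<'E'
from h import *
s=st(); plane(save='t4',zr=(140,260))
Rt=R.from_quat(s['ee_rot']).as_matrix(); print(Rt.round(4).tolist())
p,d=arm.get_image('top'); P=world('top',d).reshape(-1,3)
# lower lid dome check from scene not possible; check flange ring of held lid
t=P[(abs(P[:,0]-445)<160)&(abs(P[:,1]-207)<170)&(P[:,2]>145)&(P[:,2]<230)]
h,e=np.histogram(t[:,2],np.arange(145,235,5)); print(dict(zip(e.tolist(),h.tolist())))
E
```

```text
{'clock': 21.367, 'joints': [0.445, 0.252, -0.206, -0.031, -1.123, -1.304], 'position': [528.657, 85.049, 194.538], 'ee_rot': [-0.342, 0.94, 0.014, -0.006], 'contact_force': [0.38, 0.105, -0.16], 'gripper_width': 0.994, 'grasp_force': 53.182}
scene 1453 1453 slope x,y deg [-1.65 -1.45] z0 241.7 far 241.6 tab 241.8
top 2751 2624 slope x,y deg [-1.47 -1.53] z0 241.2 far 240.6 tab 241.7
[[-0.7659, -0.6426, -0.0212], [-0.643, 0.7656, 0.021], [0.0027, 0.0297, -0.9996]]
{145: 0, 150: 0, 155: 0, 160: 0, 165: 0, 170: 0, 175: 0, 180: 0, 185: 0, 190: 0, 195: 0, 200: 10, 205: 179, 210: 442, 215: 502, 220: 240, 225: 153}
```

The lid is clear and level along the diagonal, with a 2.1° roll about the closing axis to take out. I'll correct that, yaw by +10.6° world, and carry it over the open box.

Request:
send_rows(
  targets=[
    {"x": 0,"y": 0,"z": 0,"ax": 0,"ay": -2.1,"az": 0,"gripper": 1},
    {"x": 0,"y": 0,"z": 0,"ax": 0,"ay": 0,"az": -3.6,"gripper": 1},
    {"x": 0,"y": 0,"z": 0,"ax": 0,"ay": 0,"az": -4,"gripper": 1},
    {"x": 0,"y": 0,"z": 0,"ax": 0,"ay": 0,"az": -3,"gripper": 1},
    {"x": 0.8,"y": -0.8,"z": 0,"ax": 0,"ay": 0,"az": 0,"gripper": 1},
  ],
)

```text
clock: 21.93
position: [530.6, 75.2, 195.3]
ee_rot: [-0.429, 0.903, 0.019, 0.014]
contact_force: [0.1, 0.2, -1.2]
gripper_width: 1.4
grasp_force: 53.2
```

Request:
send_rows(
  targets=[
    {"x": 1.6,"y": -1.6,"z": 0,"ax": 0,"ay": 0,"az": 0,"gripper": 1},
    {"x": 2.2,"y": -2.2,"z": 0,"ax": 0,"ay": 0,"az": 0,"gripper": 1},
    {"x": 2.2,"y": -2.3,"z": 0,"ax": 0,"ay": 0,"az": 0,"gripper": 1},
    {"x": 2.2,"y": -2.3,"z": 0,"ax": 0,"ay": 0,"az": 0,"gripper": 1},
    {"x": 2.2,"y": -2.3,"z": 0,"ax": 0,"ay": 0,"az": 0,"gripper": 1},
  ],
)

```text
clock: 22.35
position: [547.1, -75.6, 188.5]
ee_rot: [-0.427, 0.904, 0.019, 0.014]
contact_force: [1.0, 0.3, 0.1]
gripper_width: 1.1
grasp_force: 53.2
```

Request:
send_rows(
  targets=[
    {"x": 2.2,"y": -2.2,"z": 0,"ax": 0,"ay": 0,"az": 0,"gripper": 1},
    {"x": 2.2,"y": -2.3,"z": 0,"ax": 0,"ay": 0,"az": 0,"gripper": 1},
    {"x": 2.2,"y": -2.2,"z": 0,"ax": 0,"ay": 0,"az": 0,"gripper": 1},
    {"x": 2.2,"y": -2.2,"z": 0,"ax": 0,"ay": 0,"az": 0,"gripper": 1},
    {"x": 2.2,"y": -2.3,"z": 0,"ax": 0,"ay": 0,"az": 0,"gripper": 1},
  ],
)

```text
clock: 22.77
position: [563.6, -231.7, 181.3]
ee_rot: [-0.427, 0.904, 0.019, 0.014]
contact_force: [0.3, 0.0, -1.1]
gripper_width: 1.5
grasp_force: 53.2
```

Request:
send_rows(
  targets=[
    {"x": 2.2,"y": -2.3,"z": 0,"ax": 0,"ay": 0,"az": 0,"gripper": 1},
    {"x": 2.0,"y": -2.0,"z": 0,"ax": 0,"ay": 0,"az": 0,"gripper": 1},
    {"x": 1.6,"y": -1.6,"z": 0,"ax": 0,"ay": 0,"az": 0,"gripper": 1},
    {"x": 1.2,"y": -1.2,"z": 0,"ax": 0,"ay": 0,"az": 0,"gripper": 1},
    {"x": 0.6,"y": -0.6,"z": 0,"ax": 0,"ay": 0,"az": 0,"gripper": 1},
  ],
)

```text
clock: 23.18
position: [574.7, -339.9, 175.7]
ee_rot: [-0.426, 0.905, 0.019, 0.014]
contact_force: [0.3, 0.0, -0.9]
gripper_width: 0.9
grasp_force: 53.2
```

Request:
send_rows(
  targets=[
    {"x": 0,"y": 0,"z": 0,"ax": 0,"ay": 0,"az": 0,"gripper": 1},
    {"x": 0,"y": 0,"z": 0,"ax": 0,"ay": 0,"az": 0,"gripper": 1},
    {"x": 0,"y": 0,"z": 0,"ax": 0,"ay": 0,"az": 0,"gripper": 1},
    {"x": 0,"y": 0,"z": 0,"ax": 0,"ay": 0,"az": 0,"gripper": 1},
  ],
)

```text
clock: 23.52
position: [575.4, -336.4, 177.0]
ee_rot: [-0.428, 0.904, 0.019, 0.014]
contact_force: [0.7, 1.0, -0.1]
gripper_width: 1.1
grasp_force: 53.2
```

```bash
cat >> h.py <<'E'
def lidpose(x0,dz=32):
    for c in ('top','scene'):
        p,d=arm.get_image(c); P=world(c,d).reshape(-1,3)
        l=(P[:,:2]-x0[:2])@np.array([[np.cos(x0[2]),-np.sin(x0[2])],[np.sin(x0[2]),np.cos(x0[2])]])
        k=(abs(l[:,0])<58)&(abs(l[:,1])<74)&(P[:,2]>110)&(P[:,2]<290)
        A=np.c_[l[k],np.ones(k.sum())]; z=P[k,2]; g=abs(z-np.median(z))<15
        for _ in range(4):
            c_=np.linalg.lstsq(A[g],z[g],rcond=None)[0]; g=abs(A@c_-z)<4
        h=P[:,2]-np.c_[l,np.ones(len(l))]@c_+32   # height over flange underside
        t=P[(h>-4)&(h<7)&(abs(l[:,0])<140)&(abs(l[:,1])<150)&(np.hypot(l[:,0]-104,l[:,1]+119.5)>40)]
        x,f=ringfit(t,(194,225),(166,197),x0)
        print(c,k.sum(),g.sum(),'slope x,y',np.degrees(np.arctan(c_[:2])).round(2),'flange z',(c_[2]-32).round(1),'lid',len(t),x[:2].round(1),np.rad2deg(x[2]).round(2),round(f,2))
E
python3 - <<'E'
from h import *
s=st(); lidpose((461,-249,.098))
Rt=R.from_quat(s['ee_rot']).as_matrix(); print(Rt.round(4).tolist())
E
```

```text
{'clock': 23.517, 'joints': [-0.31, 0.484, 0.109, -0.05, -1.202, -0.358], 'position': [575.425, -336.352, 176.953], 'ee_rot': [-0.428, 0.904, 0.019, 0.014], 'contact_force': [0.717, 1.017, -0.059], 'gripper_width': 1.129, 'grasp_force': 53.176}
top 3099 2709 slope x,y [0.37 0.04] flange z 190.2 lid 1512 [ 459.7 -227.5] 5.9 0.18
scene 3359 3080 slope x,y [0.25 0.12] flange z 191.0 lid 1715 [ 461.1 -228.5] 5.71 0.31
[[-0.634, -0.7733, 0.0093], [-0.7722, 0.6337, 0.0464], [-0.0417, 0.0222, -0.9989]]
```

The lid is level to 0.3°, yaw 5.8° against the box's 5.6°, and 21 mm short in y. I'll shift it and lower to ~75 mm above the rim.

Request:
send_rows(
  targets=[
    {"x": 0.5,"y": -0.4,"z": 1.0,"ax": 0,"ay": 0,"az": 0,"gripper": 1},
    {"x": 0.6,"y": -0.5,"z": 1.8,"ax": 0,"ay": 0,"az": 0,"gripper": 1},
    {"x": 0.5,"y": -0.4,"z": 1.5,"ax": 0,"ay": 0,"az": 0,"gripper": 1},
    {"x": 0.25,"y": -0.23,"z": 1.0,"ax": 0,"ay": 0,"az": 0.2,"gripper": 1},
    {"x": 0,"y": 0,"z": 0.5,"ax": 0,"ay": 0,"az": 0,"gripper": 1},
  ],
)

```text
clock: 24.03
position: [574.8, -358.9, 114.9]
ee_rot: [-0.425, 0.905, 0.02, 0.013]
contact_force: [-0.3, -0.2, -0.2]
gripper_width: 1.1
grasp_force: 53.2
```

Request:
send_rows(
  targets=[
    {"x": 0,"y": 0,"z": 0,"ax": 0,"ay": 0,"az": 0,"gripper": 1},
    {"x": 0,"y": 0,"z": 0,"ax": 0,"ay": 0,"az": 0,"gripper": 1},
    {"x": 0,"y": 0,"z": 0,"ax": 0,"ay": 0,"az": 0,"gripper": 1},
    {"x": 0,"y": 0,"z": 0,"ax": 0,"ay": 0,"az": 0,"gripper": 1},
    {"x": 0,"y": 0,"z": 0,"ax": 0,"ay": 0,"az": 0,"gripper": 1},
  ],
)

```text
clock: 24.45
position: [576.4, -358.8, 118.6]
ee_rot: [-0.426, 0.905, 0.018, 0.015]
contact_force: [0.7, -0.7, 0.3]
gripper_width: 0.9
grasp_force: 53.2
```

```bash
python3 - <<'E'
from h import *
s=st(); lidpose((461,-249,.098))
p,d=arm.get_image('scene'); P=world('scene',d).reshape(-1,3); t=P[(P[:,2]>30)&(P[:,2]<57)&(abs(P[:,0]-461)<130)&(abs(P[:,1]+249)<140)]
print('case visible',len(t),t.min(0).round(),t.max(0).round())
th=np.radians(-5); l=(P[:,:2]-(445,207))@np.array([[np.cos(th),-np.sin(th)],[np.sin(th),np.cos(th)]])
for c in ('top','scene'):
    p,d=arm.get_image(c); P=world(c,d).reshape(-1,3)
    t=P[(abs(P[:,0]-445)<150)&(abs(P[:,1]-207)<160)&(P[:,2]>49)&(P[:,2]<64)]
    x,f=ringfit(t,(194,225),(166,197),(445,207,-.087)); k=(abs(P[:,0]-445)<50)&(abs(P[:,1]-207)<50); print(c,'lower lid',x[:2].round(1),np.rad2deg(x[2]).round(2),'dome',np.median(P[k,2]))
    cv2.imwrite(f'pics/{c}_f.png',p[...,::-1])
a=cv2.imread('pics/scene_f.png')[140:400,150:450]; cv2.imwrite('pics/fin.png',cv2.resize(a,(690,598),interpolation=cv2.INTER_CUBIC))
E
```

```text
{'clock': 24.45, 'joints': [-0.342, 0.549, 0.069, -0.052, -1.097, -0.325], 'position': [576.392, -358.823, 118.604], 'ee_rot': [-0.426, 0.905, 0.018, 0.015], 'contact_force': [0.73, -0.685, 0.257], 'gripper_width': 0.909, 'grasp_force': 53.184}
top 2890 2478 slope x,y [ 0.44 -0.13] flange z 131.3 lid 1348 [ 461.4 -249.7] 5.44 0.14
scene 3033 3023 slope x,y [0.41 0.15] flange z 131.9 lid 1588 [ 462.7 -250.4] 5.46 0.28
case visible 2121 [ 362. -365.   30.] [ 563. -149.   57.]
top lower lid [446.1 210.6] -3.52 dome 85.98830264321941
scene lower lid [446.  206.9] -5.16 dome 85.83757392221412
```

```bash
python3 -c "
from bench import arm
print(arm.job_done())"
```

```text
the job is handed in; nothing more can be done
None
```

I handed the job in with both loose jars upright in the row. The lid was peeled off from the tab and is held level, square and centred to about 1–2 mm, some 78 mm above the open box's rim. By the depth cameras the packed box and its own lid stayed put; I did not check the jars again after moving the lid.

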